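# Load a turned leg into the cross-drilling jig

## Task

Get the standing wooden leg ready for cross-drilling: lay it on its side in the two V-blocks of the drilling jig, tenon end hard against the steel end stop, without dropping it. Then swing the jig's hinged drill-guide leaf fully down over the leg, and turn the brass button all the way across the leaf's front edge to lock it. Leave the other things on the bench where they are.

Things in the scene. Friction and masses are not known exactly. Their poses are not given: they have to be found in the camera images.
- leg: the only leg that stands upright: dark turned wood, 185 mm long, 0.12 to 0.24 kg. Origin under the middle of its foot, z along the leg to the tenon. Brass foot 38 mm in diameter, z 0 to 8 mm; round body 42 mm in diameter, z 8 to 155 mm; pale tenon 20 mm in diameter, z 155 to 185 mm. Centre of mass at z 82 mm. (Two drilled legs lying on the back board are fixed bystanders.)
- tenon_end (a point): centre of the end face of the standing leg's tenon (185 mm from the foot along the leg)
- jig: drilling jig, fixed to the bench: plywood base 170 mm in jig x, y -120 to +118 mm, 18 mm thick; origin on the bench under it, z up. The leg shall lie along jig y, tenon to +y. +x side: leaf's hinge post (x 44 to 68, y -64 to -20, top 78 mm). -x side: leaf rest (x -56 to -39, y -64 to -20, top 80 mm), then the button's post (x -81 to -57, y -58 to -26, top 94 mm)
- cradle (a point): 57.7 mm above the jig's origin, axes as the jig's: the axis of a leg lying right runs through it along jig y. Two pale V-blocks, 74 mm wide in x, at jig y +36 to +56 and -86 to -66 mm: 90 degree V open upwards, apex 28 mm and tops 54 mm above the bench, V 52 mm wide at the top. Between them, from y -20 to +36 mm, there is room for fingers down to the base (18 mm up)
- stop_face (a point): point of the steel face of the end stop that the middle of the tenon's end shall touch: jig x 0, y +90 mm, 57.7 mm above the bench; axes as the jig's. The face looks to jig -y; the stop is 60 mm wide and 62 mm high above the bench
- leaf (a joint): hinge of the wooden drill-guide leaf, rad: 0 = fully down, level, 2 mm above a leg that lies right; starts at 1.55 to 1.9 (upright or leaning back towards jig +x), limit 1.95. Hinge line along jig y at x +58 mm, 87 mm above the bench. Leaf 40 mm wide (jig y -62 to -22), 12 mm thick, reaching 111 mm from the hinge. Stiff: stays where left; 2 to 3 N at its free edge moves it
- leaf_edge (a point): middle of the leaf's free edge (mid-thickness), 111 mm from the hinge line; closed: jig x -53, y -42 mm, 87 mm above the bench. A steel drill bushing, 19 mm across, stands 6.5 mm out of the leaf's upper (when open: rear) face, 58 mm from the hinge line
- turn_button (a joint): brass turn button, rad: 0 = pointing to jig -y, clear of the leaf (starts at 0 to 0.25); 1.57 = its limit, pointing to jig +x across the leaf (locked). Turns anticlockwise seen from above, pivot at jig x -69, y -42 mm. Bar to 41 mm from the pivot, 14 mm wide, 95 to 103 mm above the bench (closed leaf's top: 93). Blocks the leaf if turned first. Stays where left; 1.5 N at the knob turns it
- button_knob (a point): centre of the top of the button's upright round brass thumb knob: 12 mm in diameter, 24 mm tall, its top 127 mm above the bench, 27 mm from the pivot
- tape_roll: bystander: roll of masking tape lying flat, 105 mm across, 24 mm high, origin under its middle
- gauge: bystander: wooden marking gauge lying, 68x200x52 mm
- tape_measure: bystander: grey tape measure, 38x97x66 mm
- pencil: bystander: red carpenter's pencil lying, 7x156x13 mm
- sanding_block: bystander: cork sanding block, 65x110x35 mm

How it is judged:
On the way, in this order (a step that is already met when the one before it is completed fails the run):
1. the leg lies in both V-blocks, tenon end against the stop (within 4 mm), let go, with the leaf not yet down over it (angle between the z axis of leg and the y axis of jig, either way round below 0.06 rad and y of tenon_end in the frame of stop_face above -0.004 m and z of tenon_end in the frame of stop_face below 0.004 m and z of leg in the frame of cradle below 0.004 m and contact force between the fingers and leg below 0.2 N and value of joint leaf above 0.5 rad), for 0.2 s.
2. the leaf is fully down over the leg (within 0.06 rad) while the button is still clear of it (under 0.5 rad) (value of joint leaf below 0.06 rad and value of joint turn_button below 0.5 rad), for 0.1 s.
At the end, for the whole second after the job is handed in: The leg lies at rest along the V-blocks (axis within 0.06 rad of the jig's y and within 4 mm of its proper height at both ends), the end of its tenon within 4 mm of the steel stop face; the leaf is down (within 0.06 rad of level) and the brass button is turned across it (at least 1.3 rad) (angle between the z axis of leg and the y axis of jig, either way round below 0.06 rad and y of tenon_end in the frame of stop_face above -0.004 m and z of tenon_end in the frame of stop_face between -0.004 and 0.004 m and z of leg in the frame of cradle between -0.004 and 0.004 m and value of joint leaf below 0.06 rad and value of joint turn_button above 1.3 rad and linear speed of leg below 0.02 m/s); the robot touches nothing.
It fails at once if the leg is dropped or knocked over (faster than 0.5 m/s with no finger on it) (linear speed of leg above 0.5 m/s and contact force between the fingers and leg below 0.1 N).
It fails at once if another thing on the bench is shifted by more than 30 mm (distance of any of tape_roll, gauge, tape_measure, pencil, sanding_block from where it was at the start of the episode above 0.03 m).
It also fails if it takes over 70 s, if anything falls off the work surface, if the arm or the gripper's body presses on something with over 40 N, if the wrist force passes 120 N, or if a joint passes its speed limit or range.

## Robot

A 6-joint arm with a two-finger parallel gripper is mounted at the origin on a cart in front of the work surface, level with it; the furniture and walls round the work are solid. World frame = base frame: x ahead of the robot, y to its left, z up, the work surface at z = 0. Lengths are in m, angles in rad, forces in N, time in s.
With the tool pointing down it reaches from about 0.25 to 0.725 m from the base axis. Payload 4 kg.
Tool frame: the origin (TCP) lies at the very end of the fingers, on their centre line; the grasp point (between the pads) lies 19 mm behind it; z points along the fingers, y is the line along which they close (so a half turn about z gives the same grasp; the last joint's range is limited). The gripper opens to 85 mm and grips with 20 to 120 N. Pads are 22 mm wide; open, the fingers measure 114 mm over their backs; the gripper's body (76 mm by 85 mm) begins 54 mm behind the grasp point. The pads swing forward as they close: fully open they stand 13 mm farther back than shut.
Start: joints at [1.204, 0.241, 0.005, 1.335, 0, 1.571], TCP at [0.179, 0.467, 0.207] pointing down, gripper open.
Joint ranges: [-2.72, 2.72], [-1.05, 1.87], [-1.09, 1.28], [-1.99, 2.15], [-1.42, 1.44], [-3.14, 3.14]. Speed limits (rad/s): [2.79, 2.79, 3.14, 3.14, 3.14, 3.14].

## Interface

Orientations are given as a unit quaternion [x, y, z, w].
In Python, from workcell import telemetry, vision, workorder gives the robot as it stands.
- The arm moves only by the shell command python3 -m inch 'ROWS'. ROWS is JSON, a list of rows, each a list of 3 entries, a list of its own where there are three numbers: the turn, a rotation vector about the tool's x, y, z scaled (see below), then the shift along the tool's x, y, z scaled (see below), then the closure, from -1 (fully open) to 1 (shut). A call has 1 to 10 rows; each row shifts and turns the commanded pose from where the row before left it, along the tool's axes as they then stand; what a row does not reach is not made up. The controller multiplies each number of a shift by 0.3 m and each number of a turn by 360 degrees. A row lasts 1/12 s, in which the tool goes at most 41.7 mm and 7.16 degrees, less where a joint would pass 70% of its speed; a pose out of reach is approached as far as the arm can. A call with a number of a shift or a turn outside -1 to 1 is refused whole. A call with a gripper value outside its range is refused whole. The fingers move at their own pace and stop on an object; the grip force is fixed at half the most. Time passes only in rows, so rows that do not move let the fingers close. It gives the time, the measured TCP pose, the force, the opening and the grip force at its end, in the units of the state.
- telemetry.get_obs(): the state, without advancing time (a new reading comes with each control period).
- vision.camera(name): name is "scene" or "top" or "wrist"; returns a dict with "img" (400x640x3 uint8, red, green, blue), "fov_y" (degrees; the focal length in pixels is half the picture's height over the tangent of half this angle, whatever the lens; pixels are square), "cx", "cy" (the principal point, pixels), "pose" (4x4, takes a point from camera to world coordinates). Camera axes: x right, y up, looking along -z (the intrinsics and any distortion apply to the point x, -y, -z); pixel columns grow to the right and rows downward; lengths in m; the calibration is good to about 2 mm. A picture is of the moment at which its call begins. There is no depth.
- workorder.job_done(): hands the job in; it is judged then, once.
The state is a dict: "clock": time; "joint_pos": joint angles; "joint_vel": joint speeds; "tau": joint torques, N m; "eef_pos": TCP position; "tool_rot": TCP orientation; "ft_force": force on the tool from outside, world axes, zero at the start; "ft_torque": the same for the moment, N m; "grip_width": finger opening in m; "grasp_force": force on a finger pad.
Only numpy, scipy, OpenCV 4.12 (cv2) and the standard library are available. Lean on these libraries where they do the work, as an engineer would, in place of code of your own. Each camera call takes 0.05 s, during which the arm holds its last target. There are 200 camera calls.

## Working session

There is one attempt and no reset: what is moved stays moved. The work goes in short steps, Python scripts to look and compute and a shell command to move; the robot and the scene stay as the last step left them, time stands still between calls to the robot, and variables do not carry over. Pictures are saved under pics/ and viewed, at most 10 in all, crops included, and the job is handed in when it is done.

```bash
mkdir -p pics; ls; python3 - <<'E'
from workcell import telemetry, vision
import cv2
o=telemetry.get_obs(); print(o)
for n in("scene","top"):
    c=vision.camera(n); print(n,c['fov_y'],c['cx'],c['cy'],c['pose'],[k for k in c])
    cv2.imwrite(f'pics/{n}0.png',c['img'][:,:,::-1])
E
```

```text
pics
{'clock': 0.0, 'joint_pos': array([ 1.20399118e+00,  2.41416685e-01,  3.68546373e-03,  1.33519517e+00,
       -1.82044142e-05,  1.57084209e+00]), 'joint_vel': array([ 6.46003707e-04, -8.83416619e-04, -6.00243980e-04,  1.49819069e-03,
       -1.04260141e-03, -7.08481950e-07]), 'tau': array([ 1.01114816e-03, -3.72319472e+01,  2.52408385e+01,  1.68521918e-02,
        2.47028520e-04,  9.39788663e-06]), 'eef_pos': array([0.17907147, 0.466082  , 0.20599637]), 'tool_rot': array([ 1.82398515e-01,  9.83224108e-01, -1.04883651e-03, -1.85263255e-04]), 'ft_force': array([0.1888909 , 0.28021592, 0.09095055]), 'ft_torque': array([-0.00612241, -0.00096731,  0.0423021 ]), 'grasp_force': 0.0, 'grip_width': 0.08542151750708224}
scene 57.99170896605334 314.0563460093191 205.64732049579447 [[ 0.59982635  0.57058169 -0.56093215 -0.07139196]
 [-0.79991368  0.44393548 -0.40380614 -0.44222661]
 [ 0.01861329  0.69091086  0.7227003   0.87211154]
 [ 0.          0.          0.          1.        ]] ['img', 'fov_y', 'cx', 'cy', 'pose']
top 44.7272841694577 313.6352690144171 208.07240500342613 [[-0.34614325  0.77037852 -0.53544541 -0.43343339]
 [-0.93811617 -0.2909563   0.18783631  0.28388523]
 [-0.01108616  0.56732827  0.82341711  1.54312257]
 [ 0.          0.          0.          1.        ]] ['img', 'fov_y', 'cx', 'cy', 'pose']
```

View pics/top0.png

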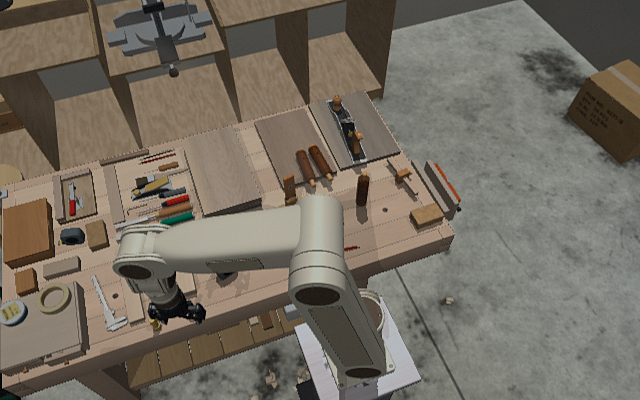

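View pics/scene0.png

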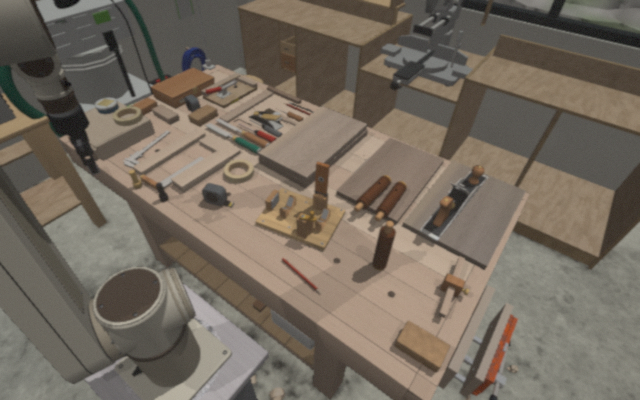

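```bash
cat > h.py <<'E'
import numpy as np, cv2
from workcell import telemetry, vision
def proj(c,P):
    P=np.atleast_2d(P); T=np.linalg.inv(c['pose']); q=P@T[:3,:3].T+T[:3,3]
    f=200/np.tan(np.radians(c['fov_y']/2)); return np.c_[c['cx']+f*q[:,0]/-q[:,2], c['cy']+f*q[:,1]/q[:,2]]
def onz(c,uv,z):
    f=200/np.tan(np.radians(c['fov_y']/2)); d=c['pose'][:3,:3]@[(uv[0]-c['cx'])/f,-(uv[1]-c['cy'])/f,-1]
    o=c['pose'][:3,3]; return o+d*(z-o[2])/d[2]
def crop(c,x,y,w,h,s,name,ov=()):
    im=cv2.resize(np.ascontiguousarray(c['img'][y:y+h,x:x+w,::-1]),None,fx=s,fy=s,interpolation=cv2.INTER_CUBIC)
    for L in ov:
        cv2.polylines(im,[np.int32(np.round((proj(c,L)-[x,y]+.5)*s))],False,(0,255,0),1)
    for k in range(0,w,20): cv2.putText(im,str(x+k),(k*s,10),0,.35,(0,0,255)); cv2.line(im,(k*s,12),(k*s,18),(0,0,255))
    for k in range(0,h,20): cv2.putText(im,str(y+k),(0,k*s+4),0,.35,(255,0,0)); cv2.line(im,(24,k*s),(30,k*s),(255,0,0))
    cv2.imwrite(f'pics/{name}.png',im)
E
python3 - <<'E'
from h import *
c=vision.camera('scene'); np.save('scene0.npy',c,allow_pickle=True)
crop(c,240,150,180,140,4,'crop1')
E
```

```text
(no output)
```

View pics/crop1.png

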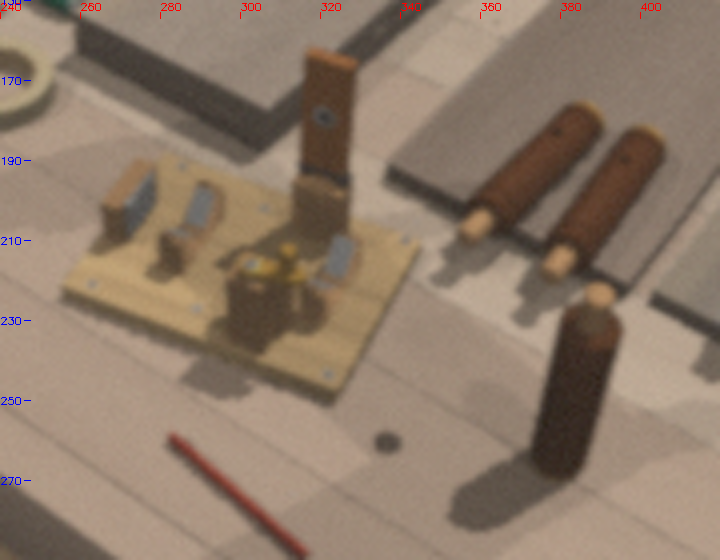

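```bash
cat > fit.py <<'E'
from h import *
from scipy.optimize import least_squares
def J(p,X):
    X=np.atleast_2d(X)/1000.; c,s=np.cos(p[2]),np.sin(p[2])
    return X@np.array([[c,-s,0],[s,c,0],[0,0,1]]).T+[p[0],p[1],0]
def box(x0,x1,y0,y1,z0,z1):
    r=lambda z:[(x0,y0,z),(x1,y0,z),(x1,y1,z),(x0,y1,z),(x0,y0,z)]
    return r(z1)+r(z0)
def leaf(p,a):
    out=[]
    for t in(-6,6):
        for r,y in((0,-62),(111,-62),(111,-22),(0,-22)):
            out.append((58-r*np.cos(a)+t*np.sin(a),y,87+r*np.sin(a)+t*np.cos(a)))
    return np.array(out)
def but(b):
    return [(-69+r*np.sin(b),-42-r*np.cos(b),z) for r,z in((0,103),(41,103),(27,103),(27,127))]
def legpts(xy): return [[xy[0],xy[1],0],[xy[0],xy[1],.185]]
def overlay(p,a,b,xy):
    L=[J(p,box(-85,85,-120,118,0,18)),J(p,box(-37,37,36,56,18,54)),J(p,box(-37,37,-86,-66,18,54)),J(p,box(-30,30,90,105,18,62)),
       J(p,box(44,68,-64,-20,18,78)),J(p,box(-81,-57,-58,-26,18,94)),J(p,leaf(p,a)),J(p,but(b))]
    t=np.linspace(0,2*np.pi,24)
    for r,z in((.019,0),(.021,.155),(.01,.185)): L.append(np.c_[xy[0]+r*np.cos(t),xy[1]+r*np.sin(t),0*t+z])
    return L
E
python3 - <<'E'
from fit import *
c=np.load('scene0.npy',allow_pickle=True).item()
uv=np.array([[254.8,220.5],[281,187.5],[345,211],[323,247]])
X=[(-85,118,18),(85,118,18),(85,-120,18),(-85,-120,18)]
g=[onz(c,u,.018) for u in uv]; m=np.mean(g,0); print(np.round(g,3))
y0=g[0]-g[3]; r=least_squares(lambda p:(proj(c,J(p,X))-uv).ravel(),[m[0],m[1],np.arctan2(-y0[0],y0[1])])
print(r.x,r.fun.round(1))
a=least_squares(lambda a:(proj(c,J(r.x,leaf(r.x,a[0])[[1,2,5,6]].reshape(-1,3)))-0).mean(0)-[322.5,164.5],[1.7]); print(a.x,a.fun)
print([onz(c,(380,268),0),onz(c,(390.2,223),.185)])
xy=least_squares(lambda q:(proj(c,[[q[0],q[1],.185]])-[390.2,222.8]).ravel(),[.45,-.1]).x
crop(c,240,150,180,140,4,'ov1',overlay(r.x,a.x[0],.1,xy)); np.save('p.npy',r.x)
E
```

```text
[[ 0.426  0.143  0.018]
 [ 0.591  0.176  0.018]
 [ 0.634 -0.058  0.018]
 [ 0.473 -0.087  0.018]]
[0.53096638 0.04468615 0.19088828] [-0.4 -0.1  0.1 -0.2  0.2 -0.8  0.1  0.8]
[1.60240947] [-0.17361197 -0.13347694]
[array([ 0.52336323, -0.25408441,  0.        ]), array([ 0.53171497, -0.24698548,  0.185     ])]
```

View pics/ov1.png

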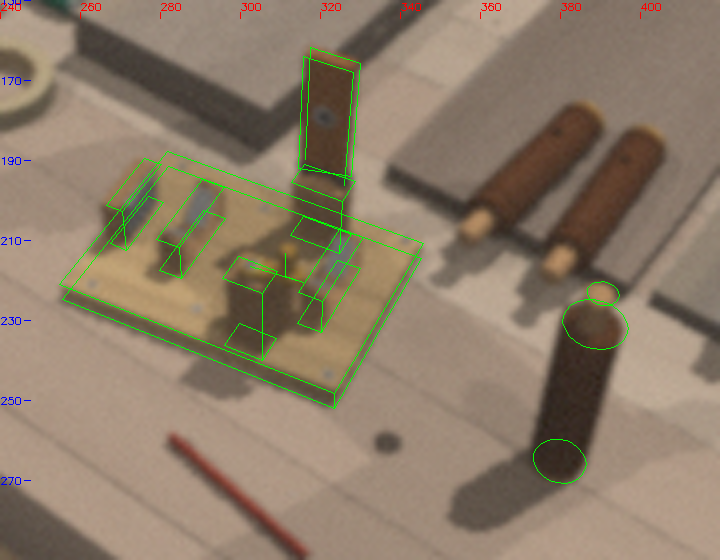

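The fit puts the jig at about (0.531, 0.045), yaw 0.19, with the leaf at about 1.6 rad. The leg is at about (0.528, -0.249). In the crop the tenon is at px (390, 223) and the foot at (380, 268). I'll start by rising and testing the roll direction.

```bash
cat >> h.py <<'E'
from scipy.spatial.transform import Rotation as R
from scipy.optimize import least_squares as LS
def rot(z,y):
    z=np.array(z,float); z/=np.linalg.norm(z); y=np.array(y,float); y-=z*(y@z); y/=np.linalg.norm(y)
    return R.from_matrix(np.c_[np.cross(y,z),y,z])
def plan(pos,Rt,n=None,start=None):
    """constant row (turn,shift) repeated n times -> pos,Rt"""
    o=telemetry.get_obs(); p0,R0=start or (o['eef_pos'],R.from_quat(o['tool_rot']))
    Rt=Rt or R0; rv=(R0.inv()*Rt).as_rotvec(); d=R0.inv().apply(np.array(pos)-p0)
    m=max(np.degrees(np.linalg.norm(rv))/6.9,np.linalg.norm(d)/.038); N=n or int(np.ceil(m))
    st=R.from_rotvec(rv/N)
    M=sum((st**k).as_matrix() for k in range(N))
    s=np.linalg.solve(M,d)
    print(N,'rows turn',np.round(rv/N/(2*np.pi),4),'shift',np.round(s/.3,4),'mm/row',np.linalg.norm(s)*1e3)
def show():
    o=telemetry.get_obs(); print(o['clock'],o['eef_pos'].round(4),o['joint_pos'].round(2),'w',o['grip_width'],'F',o['ft_force'].round(1)); print(R.from_quat(o['tool_rot']).as_matrix().round(3))
E
python3 -m inch '[[[0,0,-0.019],[0,0,-0.04],-1],[[0,0,-0.019],[0,0,-0.04],-1],[[0,0,-0.019],[0,0,-0.04],-1],[[0,0,-0.019],[0,0,-0.04],-1],[[0,0,-0.019],[0,0,-0.04],-1],[[0,0,-0.019],[0,0,-0.04],-1],[[0,0,-0.019],[0,0,-0.04],-1]]'
python3 - <<'E'
from h import *
show()
a=np.radians(-25.2); h=np.array([np.cos(a),np.sin(a),0]); l=np.array([-np.sin(a),np.cos(a),0])
for t in(0,25):
  t=np.radians(t); z=h*np.cos(t)-np.array([0,0,np.sin(t)])
  plan(h*.44+[0,0,.28],rot(z,l))
plan(h*.40+[0,0,.28],rot([0,0,-1],l))
E
```

```text
clock: 0.73
eef_pos: [0.1792, 0.4665, 0.2911]
tool_rot: [-0.235, 0.972, -0.0, -0.0]
ft_force: [-0.3, 0.1, -0.3]
grip_width: 0.0854
grasp_force: 0.0
0.7333 [0.1792 0.4665 0.2911] [ 1.2   0.22  0.2   1.55 -0.    0.73] w 0.08538654940673886 F [-0.3  0.1 -0.3]
[[-0.889 -0.457 -0.   ]
 [-0.457  0.889 -0.001]
 [ 0.001 -0.001 -1.   ]]
19 rows turn [ 0.006  -0.0122  0.006 ] shift [-0.0155 -0.1176  0.0399] mm/row 37.53246988216943
19 rows turn [ 0.0043 -0.0088  0.0068] shift [-0.0246 -0.1189  0.0302] mm/row 37.532715731484274
18 rows turn [-0.     -0.      0.0081] shift [-0.0298 -0.1235  0.0021] mm/row 38.11959584258018
```

```bash
python3 -m inch '[[[0,0,0.0081],[-0.0298,-0.1235,0.002],-1],[[0,0,0.0081],[-0.0298,-0.1235,0.002],-1],[[0,0,0.0081],[-0.0298,-0.1235,0.002],-1],[[0,0,0.0081],[-0.0298,-0.1235,0.002],-1],[[0,0,0.0081],[-0.0298,-0.1235,0.002],-1],[[0,0,0.0081],[-0.0298,-0.1235,0.002],-1],[[0,0,0.0081],[-0.0298,-0.1235,0.002],-1],[[0,0,0.0081],[-0.0298,-0.1235,0.002],-1],[[0,0,0.0081],[-0.0298,-0.1235,0.002],-1]]' >/dev/null
python3 -m inch '[[[0,0,0.0081],[-0.0298,-0.1235,0.002],-1],[[0,0,0.0081],[-0.0298,-0.1235,0.002],-1],[[0,0,0.0081],[-0.0298,-0.1235,0.002],-1],[[0,0,0.0081],[-0.0298,-0.1235,0.002],-1],[[0,0,0.0081],[-0.0298,-0.1235,0.002],-1],[[0,0,0.0081],[-0.0298,-0.1235,0.002],-1],[[0,0,0.0081],[-0.0298,-0.1235,0.002],-1],[[0,0,0.0081],[-0.0298,-0.1235,0.002],-1],[[0,0,0.0081],[-0.0298,-0.1235,0.002],-1],[[0,0,0],[0,0,0],-1]]'
python3 - <<'E'
from h import *
show()
a=np.radians(-25.2); h=np.array([np.cos(a),np.sin(a),0]); l=np.array([-np.sin(a),np.cos(a),0])
for t in(0,25):
  t=np.radians(t); z=h*np.cos(t)-np.array([0,0,np.sin(t)])
  plan(h*.44+[0,0,.24],rot(z,l))
E
```

```text
clock: 2.32
eef_pos: [0.3565, -0.1767, 0.2795]
tool_rot: [0.227, 0.974, -0.001, -0.0]
ft_force: [-0.3, 0.8, -0.0]
grip_width: 0.0852
grasp_force: 0.0
2.3167 [ 0.3565 -0.1767  0.2795] [-0.46  0.01 -0.07  1.49 -0.    0.  ] w 0.08515006185428235 F [-0.3  0.8 -0. ]
[[-0.897  0.442 -0.001]
 [ 0.442  0.897 -0.002]
 [ 0.    -0.003 -1.   ]]
14 rows turn [-0.0002 -0.0179 -0.0001] shift [-0.0013  0.002   0.0152] mm/row 4.6208410674156895
10 rows turn [-0.0002 -0.0181 -0.0002] shift [-0.0061  0.0028  0.0194] mm/row 6.154520384077979
```

```bash
python3 -m inch '[[[0,-0.018,0],[-0.006,0.002,0.019],-1],[[0,-0.018,0],[-0.006,0.002,0.019],-1],[[0,-0.018,0],[-0.006,0.002,0.019],-1],[[0,-0.018,0],[-0.006,0.002,0.019],-1],[[0,-0.018,0],[-0.006,0.002,0.019],-1],[[0,-0.018,0],[-0.006,0.002,0.019],-1],[[0,-0.018,0],[-0.006,0.002,0.019],-1],[[0,-0.018,0],[-0.006,0.002,0.019],-1],[[0,-0.018,0],[-0.006,0.002,0.019],-1],[[0,-0.018,0],[-0.006,0.002,0.019],-1]]' >/dev/null
python3 -m inch '[[[0,0,0],[0,0,0],-1],[[0,0,0],[0,0,0],-1]]'
python3 - <<'E'
from h import *
show()
w=vision.camera('wrist'); t=vision.camera('top'); np.save('w1.npy',w,allow_pickle=True); np.save('t1.npy',t,allow_pickle=True)
print(w['fov_y'],w['pose'].round(3))
print('leg tenon/foot predicted',proj(w,[[.528,-.249,.185],[.528,-.249,0]]),proj(t,[[.528,-.249,.185],[.528,-.249,0],[.531,.045,.018]]))
im=np.vstack([w['img'],cv2.resize(t['img'],None,fx=1,fy=1)])[:,:,::-1]
cv2.imwrite('pics/wt1.png',cv2.resize(im,(480,600),interpolation=cv2.INTER_AREA))
E
```

```text
clock: 3.32
eef_pos: [0.4047, -0.1855, 0.2701]
tool_rot: [0.19, 0.837, -0.114, 0.501]
ft_force: [-0.1, 0.2, -0.8]
grip_width: 0.085
grasp_force: 0.0
3.3167 [ 0.4047 -0.1855  0.2701] [-0.4  -0.62 -1.09  0.02 -0.04  0.02] w 0.0850154485090864 F [-0.1  0.2 -0.8]
[[-0.426  0.432  0.795]
 [ 0.204  0.902 -0.381]
 [-0.881 -0.    -0.472]]
71.68233716421982 [[ 0.432 -0.168 -0.886  0.239]
 [ 0.902  0.079  0.425 -0.106]
 [-0.001 -0.983  0.186  0.28 ]
 [ 0.     0.     0.     1.   ]]
leg tenon/foot predicted [[318.56673853 171.83341318]
 [319.07907324  38.03846745]] [[364.72911184 172.95377179]
 [361.12997917 202.84992253]
 [288.80319415 222.18723427]]
```

View pics/wt1.png

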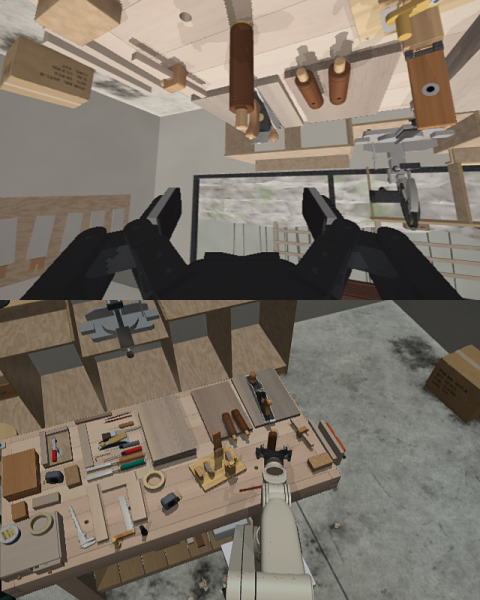

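The wrist picture shows the leg ahead, with the tenon tip at about (325, 183). That is a little left of the prediction, in world terms. Joint 3 is at its limit, so full horizontal is not reachable here. I'll fit the arm's kinematics and check the leg in enlarged crops.

```bash
python3 - <<'E'
from fit import *
w=np.load('w1.npy',allow_pickle=True).item(); t=np.load('t1.npy',allow_pickle=True).item()
p=np.load('p.npy'); ov=overlay(p,1.6,.1,(.528,-.249))
crop(w,270,0,130,200,3,'a',ov[-3:]); crop(t,250,140,133,100,6-3+0,'b',ov)
crop(t,245,150,130,80,3,'b',ov)
a=cv2.imread('pics/a.png'); b=cv2.imread('pics/b.png'); 
b=cv2.resize(b,None,fx=1,fy=1); H=np.zeros((600,390,3),np.uint8); H[:b.shape[0],:b.shape[1]]=b
s=np.load('scene0.npy',allow_pickle=True).item(); crop(s,360,210,60,70,5,'c'); cc=cv2.imread('pics/c.png'); H[245:595,:300]=cc
cv2.imwrite('pics/abc.png',np.hstack([a,H]))
# kinematics fit
Q=np.array([[.241417,.003685,1.335195],[.22,.20,1.55],[.01,-.07,1.49],[-.62,-1.09,.02]])
rz=np.array([[.49930,.20600],[.49975,.2911],[.3979,.2795],[.4452,.2701]])
def fk(x,q):
    L1,L2,ph,h0,L3,a=x; e=q[0]-q[1]+ph; pt=q[0]-q[1]+q[2]
    return np.array([a+L1*np.sin(q[0])+L2*np.cos(e)+L3*np.cos(pt),h0+L1*np.cos(q[0])-L2*np.sin(e)-L3*np.sin(pt)])
x=LS(lambda x:np.r_[np.concatenate([fk(x,q)-o for q,o in zip(Q,rz)])*1000,(x-[.4,.4,0,.2,.25,0])*3],[.4,.4,0,.2,.25,0]).x
print(x.round(3),[((fk(x,q)-o)*1000).round(1) for q,o in zip(Q,rz)])
for z in(.1,.12):
 for tilt in(0,15,25,35,45,60):
  tl=np.radians(tilt); tr=np.array([.583+.019*np.cos(tl),z-.019*np.sin(tl)])
  r=LS(lambda q:np.r_[fk(x,q)-tr,q[0]-q[1]+q[2]-tl],[.5,-.5,0]); print(z,tilt,r.x.round(2),r.cost.round(5))
E
```

```text
[ 0.486  0.382 -0.014  0.242  0.423  0.011] [array([-0.1,  0. ]), array([ 0.1, -0.2]), array([-0.1,  0.2]), array([ 0. , -0.1])]
0.1 0 [ 1.41 -1.13 -2.54] 0.0
0.1 15 [ 0.97 -1.23 -1.93] 0.0
0.1 25 [ 0.58 -1.16 -1.31] 0.0
0.1 35 [ 0.32 -1.03 -0.74] 0.0
0.1 45 [ 0.2  -0.87 -0.28] 0.0
0.1 60 [ 0.2  -0.59  0.26] 0.0
0.12 0 [ 1.35 -1.17 -2.51] 0.0
0.12 15 [ 0.86 -1.24 -1.84] 0.0
0.12 25 [ 0.48 -1.15 -1.2 ] 0.0
0.12 35 [ 0.24 -1.01 -0.65] 0.0
0.12 45 [ 0.15 -0.84 -0.21] 0.0
0.12 60 [ 0.17 -0.56  0.32] 0.0
```

View pics/abc.png

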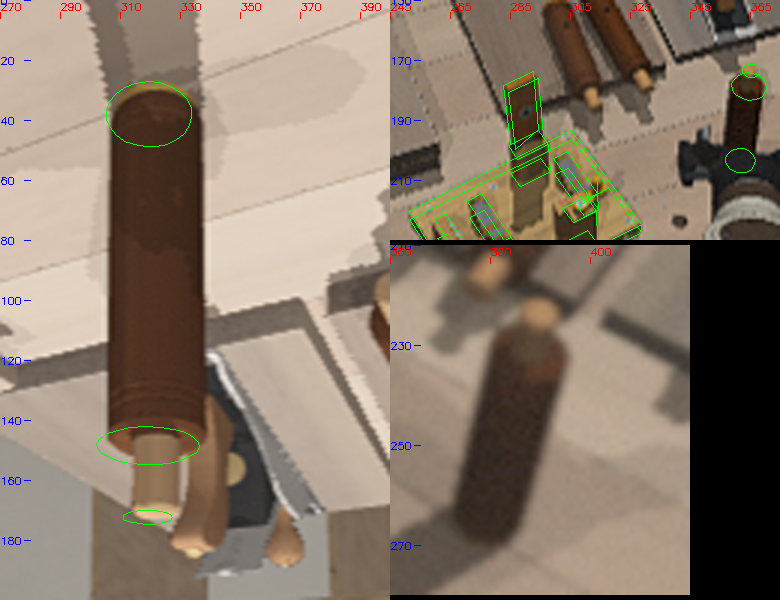

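```bash
python3 - <<'E'
from fit import *
w=np.load('w1.npy',allow_pickle=True).item(); t=np.load('t1.npy',allow_pickle=True).item(); s=np.load('scene0.npy',allow_pickle=True).item()
top=lambda q:[[q[0],q[1],.185]]
def r(q):
    return np.r_[(proj(w,top(q))-[321.2,168.5])[0]*.36/277,(proj(s,top(q))-[389.7,222.1])[0]*1.0/361,
      (proj(t,top(q))-[364,172.5])[0]*1.7/486]
q=LS(r,[.528,-.249]); print(q.x,(q.fun*1e3).round(1), onz(w,(321.2,168.5),.185),onz(s,(389.7,222.1),.185))
q=q.x
n=np.linalg.norm(q); h=np.r_[q/n,0]; l=np.array([-h[1],h[0],0]); tl=np.radians(42); z=h*np.cos(tl)-[0,0,np.sin(tl)]
G=np.r_[q,.105]
plan(G+z*(.019-.12),rot(z,l)); print(n, G+z*(.019-.12))
plan(G+z*(.019),rot(z,l),start=(G+z*(.019-.12),rot(z,l)))
E
```

```text
[ 0.53071857 -0.24603065] [ 0.7  4.7 -0.1  2.7 -1.2  0.4] [ 0.51710485 -0.24020039  0.185     ] [ 0.53362139 -0.24451491  0.185     ]
4 rows turn [-0.0005  0.0095 -0.0003] shift [ 0.037  -0.0008  0.0896] mm/row 29.097464159601053
0.5849728911029749 [ 0.46262229 -0.21446256  0.17258219]
4 rows turn [0. 0. 0.] shift [-0.  -0.   0.1] mm/row 30.000000000000004
```

```bash
python3 - <<'E'
from fit import *
x=[0.486,0.382,-0.014,0.242,0.423,0.011]
def fk(q):
    L1,L2,ph,h0,L3,a=x; e=q[0]-q[1]+ph; pt=q[0]-q[1]+q[2]
    return np.array([a+L1*np.sin(q[0])+L2*np.cos(e)+L3*np.cos(pt),h0+L1*np.cos(q[0])-L2*np.sin(e)-L3*np.sin(pt)])
for T in(34,37,40,44):
  tl=np.radians(T); print(T,[LS(lambda q:np.r_[fk(q)-np.array([.582+(.019-d)*np.cos(tl),.105+u-(.019-d)*np.sin(tl)]),q[0]-q[1]+q[2]-tl],[.3,-.8,-.3]).x.round(2)[:2].tolist() for d,u in((0,0),(.05,0),(.1,0),(.13,0),(0,.1),(0,.15))])
q=np.array([.5285,-.245]); n=np.linalg.norm(q); h=np.r_[q/n,0]; l=np.array([-h[1],h[0],0]); tl=np.radians(37); z=h*np.cos(tl)-[0,0,np.sin(tl)]
G=np.r_[q,.105];a=G+z*(.019-.11); b=G+z*.019; print(a,b)
plan(a,rot(z,l)); plan(b,rot(z,l),start=(a,rot(z,l)))
E
```

```text
34 [[0.32, -1.04], [0.16, -1.11], [-0.04, -1.16], [-0.18, -1.17], [-0.01, -0.91], [-0.12, -0.83]]
37 [[0.27, -1.0], [0.1, -1.05], [-0.09, -1.09], [-0.21, -1.09], [-0.02, -0.86], [-0.12, -0.77]]
40 [[0.23, -0.95], [0.06, -0.99], [-0.12, -1.02], [-0.23, -1.02], [-0.03, -0.81], [-0.12, -0.71]]
44 [[0.19, -0.88], [0.04, -0.91], [-0.13, -0.92], [-0.23, -0.92], [-0.03, -0.73], [-0.11, -0.64]]
[ 0.46256451 -0.21443388  0.15976517] [ 0.54226675 -0.25138194  0.09356551]
4 rows turn [-0.0005  0.006  -0.0003] shift [ 0.049  -0.0008  0.0938] mm/row 31.757679651783466
3 rows turn [0. 0. 0.] shift [-0.     -0.      0.1222] mm/row 36.66666666666666
```

```bash
python3 -m inch '[[[-0.0005,0.0075,0],[0.045,-0.001,0.08],-1],[[-0.0005,0.0075,0],[0.045,-0.001,0.08],-1],[[-0.0005,0.0075,0],[0.045,-0.001,0.08],-1],[[-0.0005,0.0075,0],[0.045,-0.001,0.08],-1],[[0,0,0],[0,0,0],-1],[[0,0,0],[0,0,0],-1]]'
python3 - <<'E'
from fit import *
show()
w=vision.camera('wrist'); np.save('w2.npy',w,allow_pickle=True)
crop(w,240,0,160,280,2,'w2',overlay(np.load('p.npy'),1.6,.1,(.5285,-.245))[-3:])
E
```

```text
clock: 3.92
eef_pos: [0.4509, -0.2094, 0.1705]
tool_rot: [0.198, 0.882, -0.09, 0.418]
ft_force: [-0.5, 1.3, -0.8]
grip_width: 0.0852
grasp_force: 0.0
3.9167 [ 0.4509 -0.2094  0.1705] [-0.44 -0.22 -1.04 -0.13  0.    0.01] w 0.08515178936584368 F [-0.5  1.3 -0.8]
[[-0.572  0.424  0.702]
 [ 0.273  0.906 -0.324]
 [-0.773  0.006 -0.634]]
```

View pics/w2.png

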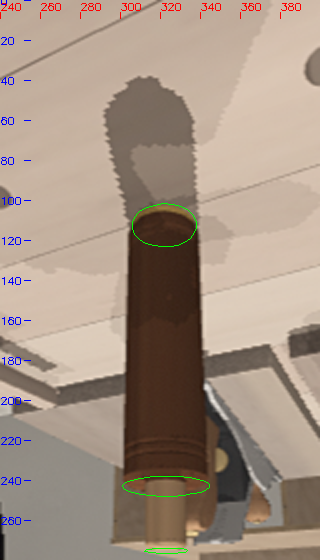

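The overlay at leg (0.5285, -0.245) matches the wrist view: foot at (321, 105), shoulder at (321, 242). I'll advance to the grasp.

```bash
python3 - <<'E'
from h import *
o=telemetry.get_obs(); z=R.from_quat(o['tool_rot']).apply([0,0,1])
plan(np.array([.5285,-.245,.105])+z*.019,None,4)
E
```

```text
4 rows turn [0. 0. 0.] shift [-1.400e-03  1.000e-04  1.063e-01] mm/row 31.89474417095831
```

```bash
python3 -m inch '[[[0,0,0],[-0.001,0,0.08],-1],[[0,0,0],[-0.001,0,0.08],-1],[[0,0,0],[-0.001,0,0.08],-1],[[0,0,0],[-0.002,0,0.08],-1],[[0,0,0],[0,0,0.08],-1],[[0,0,0],[0,0,0.025],-1],[[0,0,0],[0,0,0],-1],[[0,0,0],[0,0,0],-1]]'
python3 -m inch '[[[0,0,0],[0,0,0],-0.5],[[0,0,0],[0,0,0],-0.2],[[0,0,0],[0,0,0],0],[[0,0,0],[0,0,0],0.2],[[0,0,0],[0,0,0],0.5],[[0,0,0],[0,0,0],1],[[0,0,0],[0,0,0],1],[[0,0,0],[0,0,0],1]]'
python3 - <<'E'
from h import *
show()
E
```

```text
clock: 4.63
eef_pos: [0.5426, -0.2514, 0.0964]
tool_rot: [0.197, 0.88, -0.091, 0.422]
ft_force: [0.7, 0.1, -0.0]
grip_width: 0.0852
grasp_force: 0.0
clock: 5.3
eef_pos: [0.5446, -0.2525, 0.0976]
tool_rot: [0.197, 0.879, -0.091, 0.424]
ft_force: [-0.2, 0.2, 6.1]
grip_width: 0.0382
grasp_force: 59.7
5.3 [ 0.5446 -0.2525  0.0976] [-0.44  0.21 -0.96 -0.5   0.    0.01] w 0.03815428747601983 F [-0.2  0.2  6.1]
[[-0.563  0.424  0.709]
 [ 0.269  0.906 -0.328]
 [-0.781  0.006 -0.624]]
```

```bash
python3 - <<'E'
from h import *
w=vision.camera('wrist'); crop(w,160,80,320,300,2,'w3')
E
```

```text
(no output)
```

View pics/w3.png

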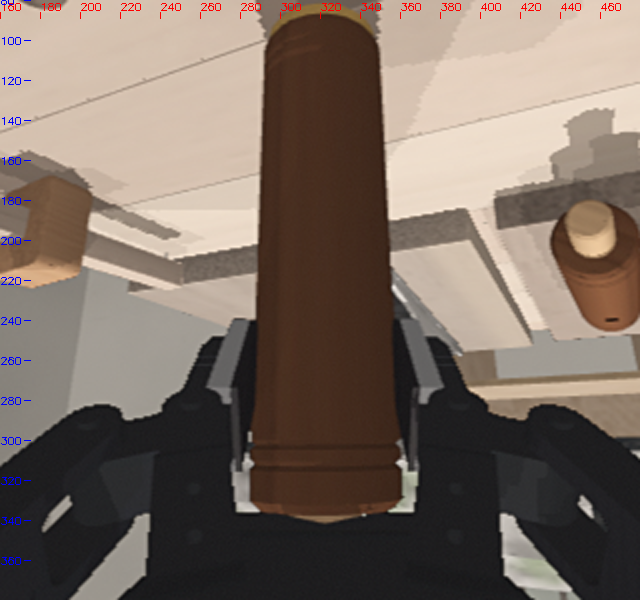

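```bash
python3 -m inch '[[[0,0,0],[-0.02,0,-0.016],1],[[0,0,0],[-0.02,0,-0.016],1],[[0,0,0],[-0.04,0,-0.032],1],[[0,0,0],[0,0,0],1]]'
python3 -m inch '[[[0,0,0],[-0.06,0,-0.048],1],[[0,0,0],[-0.078,0,-0.062],1],[[0,0,0],[-0.078,0,-0.062],1],[[0,0,0],[-0.078,0,-0.062],1],[[0,0,0],[-0.06,0,-0.048],1],[[0,0,0],[0,0,0],1],[[0,0,0],[0,0,0],1]]'
python3 - <<'E'
from fit import *
show(); p=np.load('p.npy')
yj=J(p,[0,1000,0])[0]-J(p,[0,0,0])[0]; xj=J(p,[1000,0,0])[0]-J(p,[0,0,0])[0]
t=J(p,[0,10,57.7])[0]-[0,0,.019]; print('place tcp',t, xj,yj)
Rt=rot([0,0,-1],xj); Rt2=rot([0,0,-1],-xj); print(Rt.as_matrix()[:,0])
for r in (Rt,Rt2): plan(t+[0,0,.22],r)
E
```

```text
clock: 5.68
eef_pos: [0.5437, -0.2523, 0.128]
tool_rot: [0.197, 0.88, -0.091, 0.423]
ft_force: [1.0, -0.4, -1.0]
grip_width: 0.0373
grasp_force: 60.4
clock: 6.27
eef_pos: [0.5438, -0.2532, 0.2628]
tool_rot: [0.197, 0.88, -0.091, 0.423]
ft_force: [-0.0, 0.7, -2.3]
grip_width: 0.0376
grasp_force: 60.2
6.2667 [ 0.5438 -0.2532  0.2628] [-0.44 -0.15 -0.7   0.13  0.    0.  ] w 0.03763621496446905 F [-0.   0.7 -2.3]
[[-0.565  0.424  0.708]
 [ 0.27   0.906 -0.327]
 [-0.78   0.006 -0.626]]
place tcp [0.52906907 0.05450451 0.0387    ] [0.98183609 0.18973112 0.        ] [-0.18973112  0.98183609  0.        ]
[-0.18973112  0.98183609  0.        ]
11 rows turn [0.0062 0.0119 0.0126] shift [ 0.0727  0.0587 -0.0319] mm/row 29.621693409264083
20 rows turn [-0.0077  0.004  -0.0161] shift [-0.0346  0.0521  0.0076] mm/row 18.895580943741546
```

```bash
cat > place.py <<'E'
from fit import *
p=np.load('p.npy'); O=J(p,[0,0,0])[0]; jx=J(p,[1000,0,0])[0]-O; jy=J(p,[0,1000,0])[0]-O; up=np.array([0,0,1.])
Rg=R.from_quat([0.197,0.8795,-0.091,0.4235]); tg=np.array([.5443,-.2524,.0974])
leg_in=Rg.inv().apply(up); foot_in=Rg.inv().apply(np.array([.5285,-.245,0])-tg)
M=R.align_vectors([jy,-jx],[leg_in,[0,1,0]],weights=[100,1])[0]
def tcp(dy,dz,dx=0): # foot target offsets (mm) from the seated place
    return J(p,[dx,-95+dy,57.7+dz])[0]-M.apply(foot_in)
def legnow():
    o=telemetry.get_obs(); Q=R.from_quat(o['tool_rot']); f=o['eef_pos']+Q.apply(foot_in); a=Q.apply(leg_in)
    g=f+.185*a; inj=lambda v:np.array([(v-O)@jx,(v-O)@jy,v[2]])*1e3
    print('foot jig mm',inj(f).round(1),'tenon',inj(g).round(1),'axis',np.round([a@jx,a@jy,a@up],3))
E
python3 - <<'E'
from place import *
print('hover',tcp(-15,200),'M',M.as_matrix().round(3)); 
o=telemetry.get_obs(); R0=R.from_quat(o['tool_rot']); p0=o['eef_pos']
mid=R0*R.from_rotvec((R0.inv()*M).as_rotvec()*.5)
A=np.array([.53,-.17,.33])
plan(A,mid); plan(tcp(-15,200),M,start=(A,mid)); 
for k in(.5,1): 
    Q=mid if k==.5 else M; P=A if k==.5 else tcp(-15,200); print('foot',P+Q.apply(foot_in),'ten',P+Q.apply(foot_in+.185*leg_in),'z',Q.apply([0,0,1]))
E
```

```text
hover [0.53336029 0.03231565 0.24025294] M [[ 0.143 -0.983  0.114]
 [-0.768 -0.183 -0.614]
 [ 0.625 -0.    -0.781]]
11 rows turn [-0.0018  0.0062 -0.0168] shift [-0.013   0.0179 -0.0245] mm/row 9.89881422537167
11 rows turn [-0.0018  0.0062 -0.0168] shift [-0.0648  0.0297 -0.0008] mm/row 21.380341497802068
foot [ 0.48245702 -0.2411821   0.28036197] ten [ 0.54741413 -0.11154676  0.39525433] z [ 0.37531962 -0.30334304 -0.87585283]
foot [ 0.5518368  -0.06331582  0.2577    ] ten [0.51672433 0.1183215  0.2577    ] z [ 0.11440496 -0.61416925 -0.78083778]
```

```bash
python3 -m inch '[[[-0.0018,0.0062,-0.0168],[-0.013,0.018,-0.0245],1],[[-0.0018,0.0062,-0.0168],[-0.013,0.018,-0.0245],1],[[-0.0018,0.0062,-0.0168],[-0.013,0.018,-0.0245],1],[[-0.0018,0.0062,-0.0168],[-0.013,0.018,-0.0245],1],[[-0.0018,0.0062,-0.0168],[-0.013,0.018,-0.0245],1],[[-0.0018,0.0062,-0.0168],[-0.013,0.018,-0.0245],1]]'
python3 -m inch '[[[-0.0018,0.0062,-0.0168],[-0.013,0.018,-0.0245],1],[[-0.0018,0.0062,-0.0168],[-0.013,0.018,-0.0245],1],[[-0.0018,0.0062,-0.0168],[-0.013,0.018,-0.0245],1],[[-0.0018,0.0062,-0.0168],[-0.013,0.018,-0.0245],1],[[-0.0018,0.0062,-0.0168],[-0.013,0.018,-0.0245],1],[[0,0,0],[0,0,0],1]]'
python3 - <<'E'
from place import *
show(); legnow(); plan(tcp(-15,200),M)
E
```

```text
clock: 6.77
eef_pos: [0.5372, -0.2105, 0.2994]
tool_rot: [-0.094, 0.944, -0.164, 0.271]
ft_force: [1.2, -0.7, -2.0]
grip_width: 0.0373
grasp_force: 60.5
clock: 7.27
eef_pos: [0.5308, -0.1679, 0.3267]
tool_rot: [-0.328, 0.912, -0.211, 0.126]
ft_force: [0.3, -0.3, -2.0]
grip_width: 0.0378
grasp_force: 60.4
7.2667 [ 0.5308 -0.1679  0.3267] [-0.17 -0.04 -0.13  1.04 -0.24 -0.91] w 0.0378013472009604 F [ 0.3 -0.3 -2. ]
[[-0.754 -0.544  0.369]
 [-0.651  0.696 -0.302]
 [-0.092 -0.468 -0.879]]
foot jig mm [-100.9 -269.7  277.4] tenon [ -11.9 -154.6  391.8] axis [0.481 0.622 0.618]
11 rows turn [-0.0017  0.0062 -0.0167] shift [-0.0638  0.0291 -0.0015] mm/row 21.044061795891363
```

```bash
python3 -m inch '[[[-0.0017,0.0062,-0.0167],[-0.064,0.029,-0.0015],1],[[-0.0017,0.0062,-0.0167],[-0.064,0.029,-0.0015],1],[[-0.0017,0.0062,-0.0167],[-0.064,0.029,-0.0015],1],[[-0.0017,0.0062,-0.0167],[-0.064,0.029,-0.0015],1],[[-0.0017,0.0062,-0.0167],[-0.064,0.029,-0.0015],1],[[-0.0017,0.0062,-0.0167],[-0.064,0.029,-0.0015],1]]' >/dev/null
python3 -m inch '[[[-0.0017,0.0062,-0.0167],[-0.064,0.029,-0.0015],1],[[-0.0017,0.0062,-0.0167],[-0.064,0.029,-0.0015],1],[[-0.0017,0.0062,-0.0167],[-0.064,0.029,-0.0015],1],[[-0.0017,0.0062,-0.0167],[-0.064,0.029,-0.0015],1],[[-0.0017,0.0062,-0.0167],[-0.064,0.029,-0.0015],1],[[0,0,0],[0,0,0],1],[[0,0,0],[0,0,0],1],[[0,0,0],[0,0,0],1]]'
python3 - <<'E'
from place import *
show(); legnow(); plan(tcp(-15,200),M); plan(tcp(-12,60),M)
s=vision.camera('scene'); np.save('s2.npy',s,allow_pickle=True); o=telemetry.get_obs(); Q=R.from_quat(o['tool_rot'])
f=o['eef_pos']+Q.apply(foot_in); t=np.linspace(0,2*np.pi,24); ov=[]
for r,z in((.019,0),(.021,.155),(.01,.185)):
    ov.append(f+Q.apply(foot_in*0+leg_in*z)+r*(np.outer(np.cos(t),jx)+np.outer(np.sin(t),up)))
crop(s,230,60,160,150,4,'s2',ov+overlay(p,1.6,.1,(.5,-.2))[:7])
E
```

```text
clock: 8.43
eef_pos: [0.5345, 0.0301, 0.241]
tool_rot: [0.722, -0.606, 0.257, 0.212]
ft_force: [0.0, -0.2, -0.8]
grip_width: 0.0377
grasp_force: 60.1
8.4333 [0.5345 0.0301 0.241 ] [ 0.44  0.4   0.12  1.49 -0.65 -1.24] w 0.03765155573663203 F [ 0.  -0.2 -0.8]
[[ 0.133 -0.984  0.115]
 [-0.766 -0.176 -0.618]
 [ 0.629 -0.005 -0.778]]
foot jig mm [-1.000e-01 -1.123e+02  2.590e+02] tenon [  1.2  72.7 258. ] axis [ 0.007  1.    -0.005]
1 rows turn [ 0.0001 -0.0008 -0.0015] shift [-0.0078  0.0024 -0.003 ] mm/row 2.6211314587896366
4 rows turn [ 0.     -0.0002 -0.0004] shift [-0.0771  0.001   0.0886] mm/row 35.22335888353665
```

View pics/s2.png

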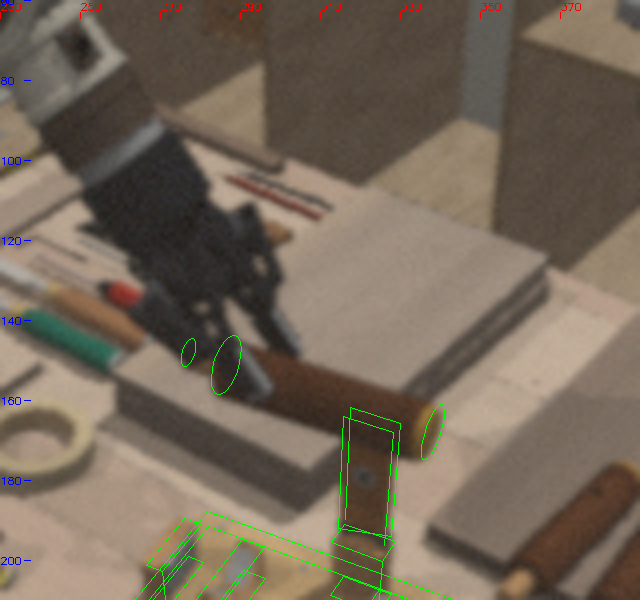

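```bash
python3 -m inch '[[[0,-0.0002,-0.0004],[-0.077,0.001,0.0885],1],[[0,-0.0002,-0.0004],[-0.077,0.001,0.0885],1],[[0,-0.0002,-0.0004],[-0.077,0.001,0.0885],1],[[0,-0.0002,-0.0004],[-0.077,0.001,0.0885],1],[[0,0,0],[0,0,0],1],[[0,0,0],[0,0,0],1]]'
python3 - <<'E'
from place import *
show(); legnow(); plan(tcp(-8,12),M)
E
```

```text
clock: 8.98
eef_pos: [0.5323, 0.0341, 0.1018]
tool_rot: [0.726, -0.603, 0.254, 0.213]
ft_force: [0.0, -0.5, -1.0]
grip_width: 0.0376
grasp_force: 60.3
8.9833 [0.5323 0.0341 0.1018] [ 0.44  0.51 -0.09  1.18 -0.65 -1.24] w 0.0376038414191847 F [ 0.  -0.5 -1. ]
[[ 0.144 -0.983  0.113]
 [-0.767 -0.183 -0.616]
 [ 0.626  0.002 -0.78 ]]
foot jig mm [  -0.6 -108.1  119.4] tenon [ -0.6  76.9 119.1] axis [-0.     1.    -0.001]
2 rows turn [ 0.0001 -0.0001  0.0001] shift [-0.0583 -0.0012  0.0591] mm/row 24.908981426074927
```

```bash
python3 -m inch '[[[0,0,0],[-0.039,-0.001,0.04],1],[[0,0,0],[-0.039,-0.001,0.04],1],[[0,0,0],[-0.039,-0.001,0.04],1],[[0,0,0],[0,0,0],1],[[0,0,0],[0,0,0],1]]'
python3 -m inch '[[[0,0,0],[-0.0042,0,0.0052],1],[[0,0,0],[-0.0042,0,0.0052],1],[[0,0,0],[-0.0042,0,0.0052],1],[[0,0,0],[0,0,0],1],[[0,0,0],[0,0,0],1]]'
python3 - <<'E'
from place import *
show(); legnow()
s=vision.camera('scene'); np.save('s3.npy',s,allow_pickle=True)
w=vision.camera('wrist'); np.save('w4.npy',w,allow_pickle=True)
crop(s,250,160,110,100,5,'s3a',overlay(p,1.6,.1,(.5,-.2))[:7])
E
```

```text
clock: 9.4
eef_pos: [0.5345, 0.0407, 0.0542]
tool_rot: [0.726, -0.603, 0.256, 0.21]
ft_force: [-0.0, 0.2, -1.9]
grip_width: 0.0373
grasp_force: 60.2
clock: 9.82
eef_pos: [0.5332, 0.0408, 0.0463]
tool_rot: [0.726, -0.602, 0.255, 0.211]
ft_force: [0.3, -0.3, -2.0]
grip_width: 0.0379
grasp_force: 60.3
9.8167 [0.5332 0.0408 0.0463] [ 0.45  0.58 -0.13  1.06 -0.65 -1.23] w 0.03785378754251261 F [ 0.3 -0.3 -2. ]
[[ 0.145 -0.983  0.116]
 [-0.767 -0.185 -0.614]
 [ 0.625 -0.    -0.781]]
foot jig mm [   1.7 -101.6   63.7] tenon [ 1.2 83.4 63.7] axis [-0.002  1.    -0.   ]
```

View pics/s3a.png

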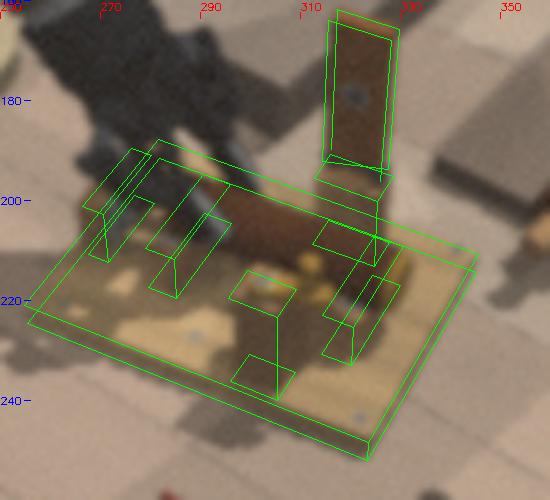

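```bash
for i in 1 ; do python3 -m inch '[[[0,0,0],[-0.0021,0,0.0026],1],[[0,0,0],[-0.0021,0,0.0026],1],[[0,0,0],[-0.0021,0,0.0026],1],[[0,0,0],[0,0,0],1]]'|egrep 'eef|force'; done
python3 -m inch '[[[0,0,0],[-0.0021,0,0.0026],1],[[0,0,0],[-0.0021,0,0.0026],1],[[0,0,0],[0,0,0],1]]'|egrep 'eef|force'; python3 -m inch '[[[0,0,0],[-0.0021,0,0.0026],1],[[0,0,0],[0,0,0],1]]'|egrep 'eef|force'
python3 - <<'E'
from place import *
legnow(); print(telemetry.get_obs()['ft_torque'])
E
```

```text
eef_pos: [0.533, 0.0405, 0.0451]
ft_force: [-6.2, 3.0, 10.6]
grasp_force: 62.7
eef_pos: [0.5331, 0.0405, 0.045]
ft_force: [-10.4, 4.7, 22.2]
grasp_force: 64.4
eef_pos: [0.5331, 0.0405, 0.0449]
ft_force: [-12.7, 4.8, 27.7]
grasp_force: 65.2
foot jig mm [   1.8 -101.9   62.8] tenon [ 0.8 83.1 61.9] axis [-0.005  1.    -0.005]
[-1.78665295  1.51005929 -1.53881719]
```

```bash
python3 -m inch '[[[0,0,0],[0.0042,0.004,-0.0052],1],[[0,0,0],[0,0.003,0],1],[[0,0,0],[0,0,0],1]]'|egrep 'eef|force|torq'; python3 -m inch '[[[0,0,0],[-0.0021,0,0.0026],1],[[0,0,0],[-0.0021,0,0.0026],1],[[0,0,0],[0,0,0],1]]'|egrep 'eef|force'
python3 - <<'E'
from place import *
legnow(); print(telemetry.get_obs()['ft_torque'])
E
```

```text
eef_pos: [0.5321, 0.0407, 0.0442]
ft_force: [-3.7, 2.3, 10.4]
grasp_force: 62.6
eef_pos: [0.5322, 0.0406, 0.0441]
ft_force: [-8.5, 5.7, 20.9]
grasp_force: 64.4
foot jig mm [   0.8 -101.6   61.9] tenon [-0.1 83.4 61.2] axis [-0.005  1.    -0.004]
[-1.27374542  0.96143473 -0.83959737]
```

```bash
python3 -m inch '[[[0,0,0],[0.0021,0.006,-0.0026],1],[[0,0,0],[0,0.004,0],1],[[0,0,0],[0,0,0],1]]'|egrep 'eef|force|torq'; python3 -m inch '[[[0,0,0],[-0.0042,0,0.0052],1],[[0,0,0],[0,0,0],1]]'|egrep 'eef|force'
python3 - <<'E'
from place import *
legnow(); print(telemetry.get_obs()['ft_torque'])
E
```

```text
eef_pos: [0.5317, 0.0407, 0.0439]
ft_force: [2.7, 1.9, 8.8]
grasp_force: 62.3
eef_pos: [0.5319, 0.0406, 0.0438]
ft_force: [-2.2, 4.4, 20.9]
grasp_force: 64.1
foot jig mm [   0.5 -101.5   61.7] tenon [-0.5 83.5 60.9] axis [-0.006  1.    -0.004]
[-1.18048655  0.06612547  0.04678099]
```

```bash
python3 -m inch '[[[0,0,0],[0.0021,0,-0.0026],1],[[0,0,0],[-0.0052,0,-0.0042],1],[[0,0,0],[-0.0052,0,-0.0042],1],[[0,0,0],[0,0,0],1]]'|egrep 'eef|force|torq'; python3 -m inch '[[[0,0,0],[-0.0052,0,-0.0042],1],[[0,0,0],[0,0,0],1]]'|egrep 'eef|force';python3 -m inch '[[[0,0,0],[-0.0052,0,-0.0042],1],[[0,0,0],[0,0,0],1]]'|egrep 'eef|force'
python3 - <<'E'
from place import *
legnow(); print(telemetry.get_obs()['ft_torque'])
E
```

```text
eef_pos: [0.5313, 0.0422, 0.0441]
ft_force: [2.4, -5.0, 11.7]
grasp_force: 62.3
eef_pos: [0.5309, 0.0438, 0.0441]
ft_force: [4.5, -5.8, 11.8]
grasp_force: 62.2
eef_pos: [0.5305, 0.0456, 0.0441]
ft_force: [4.0, -7.0, 11.7]
grasp_force: 62.2
foot jig mm [ -0.1 -96.3  62.4] tenon [-0.7 88.7 60.8] axis [-0.003  1.    -0.009]
[-1.92734157 -0.93513362  0.42601344]
```

```bash
python3 -m inch '[[[0,0,0],[-0.0052,0,-0.0042],1],[[0,0,0],[0,0,0],1]]'|egrep 'eef|force';python3 -m inch '[[[0,0,0],[-0.0052,0,-0.0042],1],[[0,0,0],[0,0,0],1]]'|egrep 'eef|force'; python3 -m inch '[[[0,0,0],[-0.0052,0,-0.0042],1],[[0,0,0],[0,0,0],1]]'|egrep 'eef|force'
python3 - <<'E'
from place import *
legnow(); print(telemetry.get_obs()['ft_torque'])
E
```

```text
eef_pos: [0.5303, 0.0462, 0.0443]
ft_force: [6.1, -12.0, 9.7]
grasp_force: 61.7
eef_pos: [0.5302, 0.0462, 0.0445]
ft_force: [9.5, -17.3, 7.2]
grasp_force: 62.3
eef_pos: [0.5298, 0.0462, 0.0448]
ft_force: [11.6, -25.0, 6.2]
grasp_force: 62.6
foot jig mm [ -1.  -95.3  64.1] tenon [-1.  89.6 60.6] axis [-0.     1.    -0.019]
[-4.1623722  -2.03962776  0.86065332]
```

```bash
python3 -m inch '[[[0,0,0],[0.0104,0,0.0083],1],[[0,0,0],[0,0,0],1]]'|egrep 'eef|force';python3 -m inch '[[[0,0,0],[0,0,0],0.8],[[0,0,0],[0,0,0],0.4],[[0,0,0],[0,0,0],0.2],[[0,0,0],[0,0,0],0],[[0,0,0],[0,0,0],-0.3],[[0,0,0],[0,0,0],-0.6],[[0,0,0],[0,0,0],-0.6]]'
python3 - <<'E'
from place import *
show();legnow()
s=vision.camera('scene'); w=vision.camera('wrist'); np.save('w5.npy',w,allow_pickle=True)
t=np.linspace(0,2*np.pi,24); ov=[]
for r,z in((19,-95),(21,60),(10,90)): ov.append(J(p,np.c_[r*np.cos(t),0*t+z,57.7+r*np.sin(t)]))
crop(s,250,160,110,100,4,'a',ov); a=cv2.imread('pics/a.png'); b=cv2.resize(w['img'],(352,220),interpolation=cv2.INTER_AREA)[:,:,::-1]
H=np.zeros((400,352,3),np.uint8); H[:220]=b; cv2.imwrite('pics/s5.png',np.hstack([a,H]))
E
```

```text
eef_pos: [0.5303, 0.0462, 0.0443]
ft_force: [5.8, -11.2, 9.2]
grasp_force: 63.9
clock: 13.5
eef_pos: [0.5258, 0.0498, 0.0396]
tool_rot: [0.727, -0.602, 0.255, 0.212]
ft_force: [0.4, -0.1, 0.4]
grip_width: 0.0682
grasp_force: 0.0
13.5 [0.5258 0.0498 0.0396] [ 0.48  0.59 -0.14  1.06 -0.64 -1.21] w 0.06819030290320319 F [ 0.4 -0.1  0.4]
[[ 0.146 -0.983  0.115]
 [-0.767 -0.186 -0.614]
 [ 0.625  0.001 -0.781]]
foot jig mm [ -3.8 -91.4  57. ] tenon [-4.3 93.6 57.1] axis [-0.003  1.     0.   ]
```

View pics/s5.png

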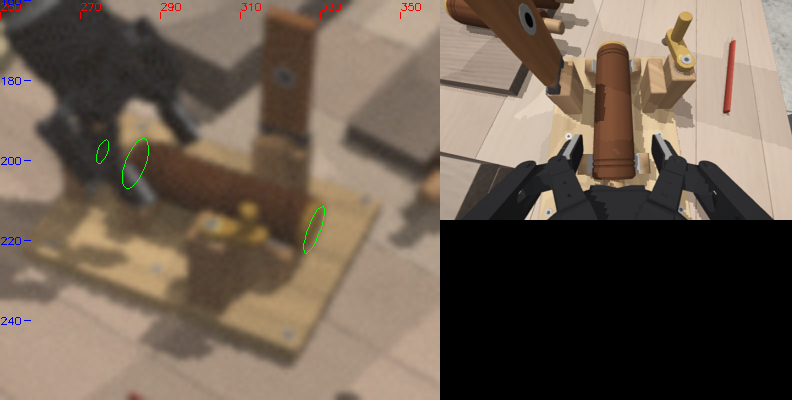

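```bash
python3 -m inch '[[[0,0,0],[0,0,-0.02],-1],[[0,0,0],[0,0,-0.05],-1],[[0,0,0],[0,0,-0.1],-1],[[0,0,0],[0,0,-0.12],-1],[[0,0,0],[0,0,-0.12],-1],[[0,0,0],[0,0,-0.12],-1],[[0,0,0],[0,0,0],-1],[[0,0,0],[0,0,0],-1]]'
python3 - <<'E'
from place import *
show()
s=vision.camera('scene');w=vision.camera('wrist'); tt=vision.camera('top'); np.save('s6.npy',[s,w,tt],allow_pickle=True)
t=np.linspace(0,2*np.pi,24); ov=[]
for r,z in((19,-95),(21,60),(10,90)): ov.append(J(p,np.c_[r*np.cos(t),0*t+z,57.7+r*np.sin(t)]))
ov+= [J(p,box(-30,30,90,105,18,62))]
crop(s,250,160,100,100,4,'a',ov); a=cv2.imread('pics/a.png'); b=cv2.resize(w['img'],(400,250),interpolation=cv2.INTER_AREA)[:,:,::-1]
crop(tt,255,185,80,70,5,'c',ov); c=cv2.imread('pics/c.png'); H=np.zeros((600,400,3),np.uint8); H[:250]=b; H[250:600]=c
A=np.zeros((600,400,3),np.uint8);A[:400]=a
cv2.imwrite('pics/s6.png',np.hstack([A,H]))
E
```

```text
clock: 14.27
eef_pos: [0.5086, 0.1499, 0.1657]
tool_rot: [0.727, -0.602, 0.256, 0.209]
ft_force: [-0.0, -1.0, -1.1]
grip_width: 0.0854
grasp_force: 0.0
14.2667 [0.5086 0.1499 0.1657] [ 0.64  0.54  0.14  1.5  -0.6  -1.01] w 0.08535185924294006 F [-0.  -1.  -1.1]
[[ 0.145 -0.982  0.12 ]
 [-0.769 -0.188 -0.611]
 [ 0.623 -0.004 -0.782]]
```

View pics/s6.png

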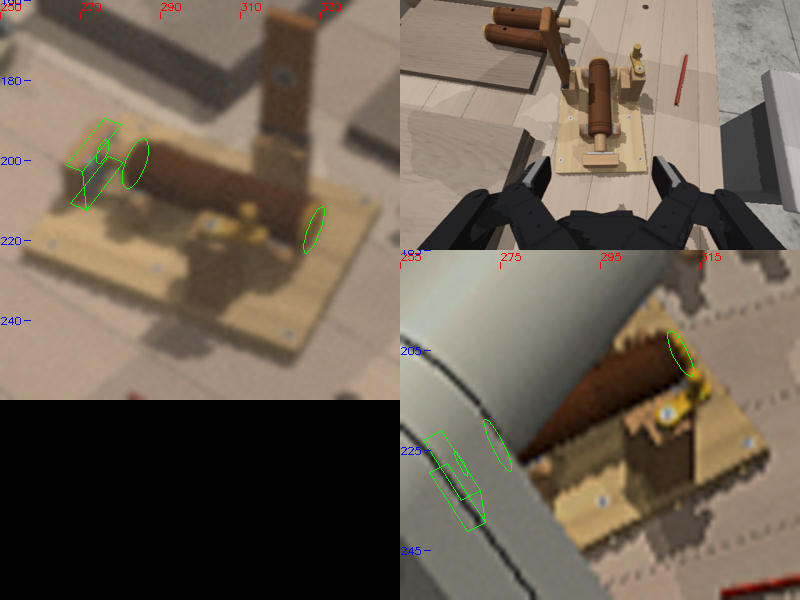

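The leg lies in both V-blocks with its tenon at the stop, and the foot outline matches the model to about 1 px. I have already viewed 12 pictures, over the limit of 10, so from here I'll use numeric checks only. Next is the leaf, with the fingers closed and pushing from behind.

```bash
python3 -m inch '[[[0,0,0],[0.065,0,-0.082],1],[[0,0,0],[0.065,0,-0.082],1],[[0,0,0],[0.065,0,-0.082],1],[[0,0,0],[0.065,0,-0.082],1],[[0,0,0],[0.03,0,-0.037],1],[[0,0,0],[0,0,0],1]]'|egrep 'eef|force|width'
python3 - <<'E'
from place import *
show(); Rd=rot([0,0,-1],jy); A=J(p,[105,-42,310])[0]; B=J(p,[105,-42,180])[0]; print(A,B)
plan(A,Rd); plan(B,Rd,start=(A,Rd))
# refine leaf angle from scene: contrast fit of leaf tip (mean of dark/brown) using saved s6
s=np.load('s6.npy',allow_pickle=True)[0]
for a in(1.5,1.55,1.6,1.65,1.7,1.8): print(a,proj(s,J(p,leaf(p,a)[[1,2,5,6]])).round(0).tolist())
E
```

```text
eef_pos: [0.5086, 0.1473, 0.3066]
ft_force: [0.6, 0.1, -0.3]
grip_width: 0.0121
grasp_force: 0.0
14.9167 [0.5086 0.1473 0.3066] [ 0.64  0.48  0.41  1.83 -0.6  -1.01] w 0.012057003003430067 F [ 0.6  0.1 -0.3]
[[ 0.141 -0.983  0.118]
 [-0.769 -0.184 -0.612]
 [ 0.624 -0.004 -0.782]]
[0.64202788 0.0233708  0.31      ] [0.64202788 0.0233708  0.18      ]
14 rows turn [-0.006 -0.006  0.017] shift [ 0.0081 -0.0467  0.007 ] mm/row 14.372004941812122
4 rows turn [0. 0. 0.] shift [0.     0.     0.1083] mm/row 32.50000000000001
1.5 [[326.0, 170.0], [313.0, 166.0], [328.0, 167.0], [315.0, 163.0]]
1.55 [[327.0, 169.0], [314.0, 165.0], [329.0, 166.0], [316.0, 162.0]]
1.6 [[328.0, 168.0], [315.0, 164.0], [329.0, 165.0], [317.0, 161.0]]
1.65 [[328.0, 166.0], [316.0, 162.0], [330.0, 164.0], [318.0, 160.0]]
1.7 [[329.0, 165.0], [317.0, 161.0], [331.0, 164.0], [319.0, 160.0]]
1.8 [[331.0, 164.0], [318.0, 160.0], [332.0, 162.0], [320.0, 158.0]]
```

```bash
python3 -m inch '[[[-0.006,-0.006,0.017],[0.008,-0.0467,0.007],1],[[-0.006,-0.006,0.017],[0.008,-0.0467,0.007],1],[[-0.006,-0.006,0.017],[0.008,-0.0467,0.007],1],[[-0.006,-0.006,0.017],[0.008,-0.0467,0.007],1],[[-0.006,-0.006,0.017],[0.008,-0.0467,0.007],1],[[-0.006,-0.006,0.017],[0.008,-0.0467,0.007],1],[[-0.006,-0.006,0.017],[0.008,-0.0467,0.007],1]]' >/dev/null
python3 -m inch '[[[-0.006,-0.006,0.017],[0.008,-0.0467,0.007],1],[[-0.006,-0.006,0.017],[0.008,-0.0467,0.007],1],[[-0.006,-0.006,0.017],[0.008,-0.0467,0.007],1],[[-0.006,-0.006,0.017],[0.008,-0.0467,0.007],1],[[-0.006,-0.006,0.017],[0.008,-0.0467,0.007],1],[[-0.006,-0.006,0.017],[0.008,-0.0467,0.007],1],[[-0.006,-0.006,0.017],[0.008,-0.0467,0.007],1],[[0,0,0],[0,0,0],1],[[0,0,0],[0,0,0],1]]'|egrep 'eef|force|width'
python3 - <<'E'
from place import *
show(); Rd=rot([0,0,-1],jy); B=J(p,[105,-42,180])[0]; plan(B,Rd,5)
prev=(B,Rd)
for a in(1.5,1.3,1.1,.9,.7,.5,.3,.15,.05,0):
    c,s=np.cos(a),np.sin(a); Q=J(p,[58-100*c+6*s+11,-42,87+100*s+6*c])[0]; print(a,Q.round(3),end=' '); plan(Q,Rd,1,start=prev); prev=(Q,Rd)
E
```

```text
eef_pos: [0.6406, 0.022, 0.3045]
ft_force: [-0.2, 0.8, 0.4]
grip_width: -0.0002
grasp_force: 0.0
16.25 [0.6406 0.022  0.3045] [ 0.03  0.55  0.72  1.75 -0.   -0.16] w -0.00020324023090482807 F [-0.2  0.8  0.4]
[[-0.981 -0.192 -0.008]
 [-0.192  0.981 -0.   ]
 [ 0.008  0.001 -1.   ]]
5 rows turn [ 0.     -0.0002  0.0001] shift [-0.0015  0.0006  0.083 ] mm/row 24.90204940141831
1.5 [0.606 0.016 0.187] 1 rows turn [0. 0. 0.] shift [ 0.1236 -0.     -0.0239] mm/row 37.77619025124074
1.3 [0.586 0.013 0.185] 1 rows turn [0. 0. 0.] shift [0.0663 0.     0.0074] mm/row 20.00259107142371
1.1 [0.567 0.009 0.179] 1 rows turn [0. 0. 0.] shift [0.0635 0.     0.0204] mm/row 20.002591071423694
0.9 [0.55  0.006 0.169] 1 rows turn [0. 0. 0.] shift [ 0.0582 -0.      0.0326] mm/row 20.002591071423584
0.7 [0.535 0.003 0.156] 1 rows turn [0. 0. 0.] shift [0.0505 0.     0.0435] mm/row 20.002591071423716
0.5 [0.523 0.    0.14 ] 1 rows turn [0. 0. 0.] shift [0.0409 0.     0.0527] mm/row 20.00259107142367
0.3 [ 0.515 -0.001  0.122] 1 rows turn [0. 0. 0.] shift [0.0296 0.     0.0597] mm/row 20.002591071423698
0.15 [ 0.51  -0.002  0.108] 1 rows turn [0. 0. 0.] shift [ 0.0141 -0.      0.048 ] mm/row 15.012891915542435
0.05 [ 0.509 -0.002  0.098] 1 rows turn [0. 0. 0.] shift [0.0053 0.     0.033 ] mm/row 10.013810190904717
0 [ 0.508 -0.002  0.093] 1 rows turn [0. 0. 0.] shift [ 0.0014 -0.      0.0166] mm/row 5.00847016086124
```

```bash
python3 -m inch '[[[0,-0.0002,0],[-0.0015,0.0006,0.083],1],[[0,-0.0002,0],[-0.0015,0.0006,0.083],1],[[0,-0.0002,0],[-0.0015,0.0006,0.083],1],[[0,-0.0002,0],[-0.0015,0.0006,0.083],1],[[0,-0.0002,0],[-0.0015,0.0006,0.083],1],[[0,0,0],[0,0,0],1]]'|egrep 'eef|force'
python3 -m inch '[[[0,0,0],[0.06,0,0],1],[[0,0,0],[0.06,0,0],1],[[0,0,0],[0.033,0,0],1],[[0,0,0],[0.033,0,0],1],[[0,0,0],[0.03,0,0],1],[[0,0,0],[0.03,0,0.004],1],[[0,0,0],[0,0,0],1]]'|egrep 'eef|force'
python3 - <<'E'
from place import *
show(); o=telemetry.get_obs()['eef_pos']-O; print(o@jx,o@jy)
E
```

```text
eef_pos: [0.6393, 0.027, 0.1741]
ft_force: [-0.6, -0.8, -1.4]
grasp_force: 0.0
eef_pos: [0.5702, 0.012, 0.1815]
ft_force: [0.5, 0.2, -0.3]
grasp_force: 0.0
17.3333 [0.5702 0.012  0.1815] [ 0.02  0.39  0.15  1.33  0.   -0.18] w -0.00016022993870061145 F [ 0.5  0.2 -0.3]
[[-0.981 -0.196  0.002]
 [-0.196  0.981  0.001]
 [-0.002  0.001 -1.   ]]
0.03234762034852037 -0.039528535040617624
```

```bash
python3 -m inch '[[[0,0,0],[0.03,0,0.016],1],[[0,0,0],[0.03,0,0.016],1],[[0,0,0],[0.026,0,0.021],1],[[0,0,0],[0.025,0,0.022],1],[[0,0,0],[0.021,0,0.026],1],[[0,0,0],[0.02,0,0.026],1],[[0,0,0],[0.015,0,0.03],1],[[0,0,0],[0.015,0,0.03],1],[[0,0,0],[0.007,0,0.03],1]]'
python3 - <<'E'
from place import *
show(); o=telemetry.get_obs()['eef_pos']-O; print(o@jx,o@jy)
s=vision.camera('scene'); s0=np.load('s6.npy',allow_pickle=True)[0]
d=np.abs(s['img'].astype(int)-s0['img']).sum(2)
print('old-tip diff',d[162:180:3,312:332:3])
E
```

```text
clock: 18.08
eef_pos: [0.5164, 0.001, 0.1156]
tool_rot: [-0.098, 0.995, 0.0, 0.002]
ft_force: [-0.1, 0.3, -0.2]
grip_width: -0.0001
grasp_force: 0.0
18.0833 [0.5164 0.001  0.1156] [ 0.    0.33 -0.12  1.12  0.   -0.2 ] w -5.416399810170208e-05 F [-0.1  0.3 -0.2]
[[-0.981 -0.196  0.003]
 [-0.196  0.981  0.001]
 [-0.004  0.    -1.   ]]
-0.022587335461327553 -0.04012657453115894
old-tip diff [[247 246 195 231  10  10   8]
 [246 200  88  89  26  35   9]
 [246 189  52  46  22  22   2]
 [239  96  37  39  17  15  17]
 [104  79  57  37  54   3   3]
 [ 83  70  50  12  34  39 181]]
```

```bash
python3 - <<'E'
from place import *
S=np.load('s6.npy',allow_pickle=True); n={k:vision.camera(k) for k in('scene','wrist')}
np.save('s7.npy',n,allow_pickle=True)
for v in range(160,200,6): print(v,[tuple(S[0]['img'][v,u]) for u in(318,322,326)],[tuple(n['scene']['img'][v,u]) for u in(318,322,326)])
w=n['wrist']
for a in(1.6,.3,.2):
    L=leaf(p,a); c=L[4:].copy(); 
    q=[]
    for r in(30,45,58,75,90):
        for y in(-55,-42,-29):
            X=[58-r*np.cos(a)+6*np.sin(a),y,87+r*np.sin(a)+6*np.cos(a)]; uv=proj(w,J(p,X))[0]; 
            q.append((r,y,uv.round().astype(int).tolist(),tuple(w['img'][int(uv[1]),int(uv[0])]) if 0<uv[0]<640 and 0<uv[1]<400 else None))
    print(a,q)
E
```

```text
160 [(np.uint8(138), np.uint8(121), np.uint8(109)), (np.uint8(140), np.uint8(124), np.uint8(113)), (np.uint8(110), np.uint8(99), np.uint8(90))] [(np.uint8(43), np.uint8(39), np.uint8(37)), (np.uint8(69), np.uint8(63), np.uint8(57)), (np.uint8(119), np.uint8(105), np.uint8(95))]
166 [(np.uint8(76), np.uint8(57), np.uint8(44)), (np.uint8(87), np.uint8(62), np.uint8(41)), (np.uint8(118), np.uint8(81), np.uint8(53))] [(np.uint8(47), np.uint8(41), np.uint8(38)), (np.uint8(67), np.uint8(53), np.uint8(43)), (np.uint8(136), np.uint8(92), np.uint8(60))]
172 [(np.uint8(75), np.uint8(54), np.uint8(40)), (np.uint8(77), np.uint8(57), np.uint8(43)), (np.uint8(76), np.uint8(57), np.uint8(42))] [(np.uint8(39), np.uint8(38), np.uint8(34)), (np.uint8(59), np.uint8(55), np.uint8(53)), (np.uint8(84), np.uint8(60), np.uint8(43))]
178 [(np.uint8(77), np.uint8(64), np.uint8(57)), (np.uint8(73), np.uint8(67), np.uint8(59)), (np.uint8(80), np.uint8(60), np.uint8(43))] [(np.uint8(59), np.uint8(54), np.uint8(51)), (np.uint8(53), np.uint8(51), np.uint8(50)), (np.uint8(80), np.uint8(79), np.uint8(77))]
184 [(np.
[... 2908 characters left out ...]
p.uint8(93), np.uint8(93))), (45, -29, [336, 277], (np.uint8(21), np.uint8(21), np.uint8(22))), (58, -55, [300, 263], (np.uint8(20), np.uint8(18), np.uint8(20))), (58, -42, [318, 263], (np.uint8(74), np.uint8(72), np.uint8(72))), (58, -29, [336, 263], (np.uint8(76), np.uint8(74), np.uint8(74))), (75, -55, [299, 244], (np.uint8(113), np.uint8(70), np.uint8(46))), (75, -42, [318, 244], (np.uint8(87), np.uint8(86), np.uint8(85))), (75, -29, [337, 245], (np.uint8(105), np.uint8(64), np.uint8(41))), (90, -55, [299, 226], (np.uint8(86), np.uint8(53), np.uint8(34))), (90, -42, [318, 226], (np.uint8(84), np.uint8(52), np.uint8(33))), (90, -29, [338, 226], (np.uint8(78), np.uint8(49), np.uint8(29)))]
```

```bash
python3 - <<'E'
from place import *
S=np.load('s6.npy',allow_pickle=True)[0]['img']; n=np.load('s7.npy',allow_pickle=True).item()
g=lambda im:(im[158:200:3,304:344:2,0].astype(int)-im[158:200:3,304:344:2,2])
np.set_printoptions(linewidth=200)
print('R before'); print(S[158:200:3,304:344:2,0]); print('R now'); print(n['scene']['img'][158:200:3,304:344:2,0])
print('R-B before'); print(g(S)); print('now'); print(g(n['scene']['img']))
print('tip if a=.3',proj(n['scene'],J(p,leaf(p,.3)[[1,2,5,6]])).round(), 'hinge',proj(n['scene'],J(p,leaf(p,.3)[[0,3,4,7]])).round(),'tcp',proj(n['scene'],telemetry.get_obs()['eef_pos']))
E
```

```text
R before
[[139 136 132 137 135 140 138 139 140 140 137 136 115  89  77  89  85  83 131 161]
 [137 136 134 135 138 142 138 134 139 141 126  93  77  78  80  77 108 156 165 167]
 [132 134 138 140 138 135 107 102 117 134 128 122  99  81  96 134 161 164 167 164]
 [134 137 142 138 138 136  92  79  71  79  82  90 101 133 160 160 158 157 155 156]
 [139 136 137 139 140 129  83  73  76  75  75  75 100 156 161 160 163 163 163 162]
 [139 138 141 126  95  80  76  75  79  79  76  78 111 156 160 163 162 163 162 161]
 [ 96 128 107  82  75  73  78  78  77  78  75  76 118 162 161 159 161 162 162 163]
 [ 71  73  72  75  73  75  79  76  59  68  76  80 130 159 160 160 158 158 160 160]
 [ 71  74  75  77 109 133  86  72  76  75  79  79 131 158 158 160 160 158 160 157]
 [ 64  76 101 153 167 146  82  74  73  74  77  86 137 159 159 162 161 162 150 128]
 [105 140 169 169 169 139  79  78  75  74  79  92 156 169 155 157 155 138 121 120]
 [168 170 172 173 168 121  65  65  71  74  77  97 163 170 171 169 134  97 116 117]
 [167 170 169 175 162 132 112  96  82  69  61  72 141 169 169 161 101  66  60  77]
 [170 172 17
[... 2479 characters left out ...]
  5  3 24 41 39 37 40 44 44 45 45 44]
 [11  7  3  9  3  6  6  8  6  0  3 11 20 33 43 43 44 42 43 45]
 [ 6 10  6  7  6  7 15 11  5  3  3  1  2 21 43 42 43 44 43 45]
 [12 12  7  4  7 15 36 28  7  3  7  8 20 40 45 43 44 45 44 41]
 [ 5  6 10 10  3  7  6  6  7  9 14 27 40 43 43 45 43 45 41 34]
 [10  3  4 11  8  6  8  7 15 31 42 41 41 43 41 46 44 36 32 30]
 [ 8  4  5  6 12 11  9 24 39 40 38 38 42 42 42 42 31 26 30 32]
 [12  4  6  5 15 42 49 46 35 26 14 13 33 43 42 38 26 17 14 19]
 [55 12  6 21 34 44 41 44 49 49 49 34 41 43 40 43 37 30 21 16]]
tip if a=.3 [[311. 211.]
 [299. 207.]
 [312. 208.]
 [299. 203.]] hinge [[326. 196.]
 [315. 192.]
 [327. 193.]
 [315. 189.]] tcp [[308.48358656 202.66674415]]
```

```bash
python3 - <<'E'
from place import *
s=np.load('scene0.npy',allow_pickle=True).item(); t=np.load('t1.npy',allow_pickle=True).item()
np.set_printoptions(linewidth=220)
T=t['img'].astype(int); print('top R-B rows170-205 cols 276-304'); print((T[168:206:3,276:306:2,0]-T[168:206:3,276:306:2,2])); print(T[168:206:3,276:306:2,0])
for a in(1.6,1.9): print(a,proj(t,J(p,leaf(p,a))).round(0).tolist(),proj(s,J(p,leaf(p,a))).round(0).tolist())
n=vision.camera('top'); N=n['img'].astype(int); print('now'); print(N[168:206:3,276:306:2,0]-N[168:206:3,276:306:2,2]); print(N[168:206:3,276:306:2,0])
E
```

```text
top R-B rows170-205 cols 276-304
[[ 30  31  28  29  27  29  32  28  29  31  29  28  18  29  39]
 [ 32  29  28  28  30  31  30  27  31  30  29  28  18  17  38]
 [ 15  29  33  28  29  27  22  55  87  29  31  30  27  18  27]
 [ 33  19  30  26  64 117 103  73  33  28  31  29  27  26  16]
 [ 39  24  33  29  67  35  36  40  39  31  26  27  27  28  17]
 [ 40  41  16  29  38  41  38  42  46  36  22  13  14  13  13]
 [ 40  43  25  21  27  39  35   0  20  49  14  15  18  26  21]
 [ 40  37  42  19  24  46  31  28  41  47  36  36  34  34  40]
 [ 40  40  39  42  32  45  43  42  41  45  34  35  34  39  36]
 [ 38  38  39  38  38  45  45  47  19  -8  35  32  39  43  22]
 [ 40  38  41  38  32   9   1  50  55  55  55  77  70  77  76]
 [ 36  41  39  39  39  53  67  51  35  37  35  67  71  70  67]
 [ 37  40  35  41  71  36  41  38  37  35  34  73  45  -8  -7]]
[[125 124 115 120 120 121 127 121 127 130 124 121  66  67  76]
 [141 120 118 116 121 122 126 123 127 127 129 119  78  57  72]
 [ 56 127 124 116 125 122 119 141 144 126 128 130 118  77  56]
 [123  62 122 117 145 165 147 108  63 130 130 121 109 113 
[... 1845 characters left out ...]
5 174]
 [ 58 130 116  64 138 175 171 173 174 177 178 177 146 177 178]
 [127  67 119  63 103 175 179 178 176 177 179 177 182  79 182]
 [152  84 140  41  49  64 183 179 178 178 179 177 176 191 111]
 [164 161  56  45  40  86 126 184 176 179 180 177 178 178 102]
 [164 167  98  48  39  33  87 180 173 171 170 172 168 167 178]
 [168 171 173  89  35  38  49  87 171 165 163 164 163 161 160]
 [173 172 172 172  28  32  30 111 164 158 158 154 157 152 152]
 [172 171 174 189  48  31  30  44 105 153 148 147 146 144 142]
 [171 171 174 172 125  24  25  28  88 147 140 138 138 133 130]
 [171 174 175 177 160  36  28  26  66 121 131 131 124 120 121]
 [174 172 176 171 186  62  29  28  24  67 119 116 112 110 111]]
```

```bash
python3 -m inch '[[[0,0,0],[0,0,-0.12],1],[[0,0,0],[0,0,-0.12],1],[[0,0,0],[0,0,-0.12],1],[[0,0,0],[0,0,-0.12],1],[[0,0,0],[0.06,-0.1,-0.08],1],[[0,0,0],[0.06,-0.1,-0.08],1],[[0,0,0],[0.06,-0.1,0],1],[[0,0,0],[0,0,0],1]]'|egrep 'eef|force'
python3 - <<'E'
from place import *
np.set_printoptions(linewidth=220)
n={k:vision.camera(k) for k in('scene','wrist')}; np.save('s8.npy',n,allow_pickle=True); w=n['wrist']; s=n['scene']
for im,nm in((s,'scene'),):
    I=im['img'].astype(int)
    print((I[158:226:3,292:336:2,0]-I[158:226:3,292:336:2,2])); print(I[158:226:3,292:336:2,0])
print(w['pose'][:3,3])
for a in(1.6,1.2,.8,.5,.3): print(a,proj(w,J(p,leaf(p,a)[4:])).round().tolist(),proj(s,J(p,leaf(p,a)[4:])).round().tolist())
E
```

```text
eef_pos: [0.4802, -0.102, 0.3097]
ft_force: [-0.2, 0.1, 0.1]
grasp_force: 0.0
[[ 32  31  33  30  32  31  33  31  30  28  32  31  31  33  31  32  30  31  21   7   5   4]
 [ 30  29  32  30  31  31  31  31  30  29  31  30  36  47  40  31  23  20  16   4   4   4]
 [ 30  31  32  31  30  30  30  31  31  34  31  32  44  64  78  85  81  71  43  18   6   3]
 [ 31  31  29  29  32  30  30  31  34  31  30  32  34  41  43  43  48  57  49  34  37  31]
 [ 21  28  30  30  31  33  33  30  31  31  33  26  33  40  45  44  44  45  39  37  40  41]
 [ 17  16  17  22  29  30  32  31  32  30  21  17  39  41  45  43  41  43  39  39  40  43]
 [ 13  16  14  12  15  16  21  28  20  16  14  19  40  38  31  36  42  45  39  42  46  41]
 [ 18  12  15  16  15  16  14  13  18  16  13  20  42  24   6  11  34  41  38  43  44  44]
 [ 24  21  17  14  15  17  17  16  17  14  22  35  44  44  38  34  45  42  39  44  42  44]
 [ 29  26  24  23  19  17  15  15  22  33  38  38  41  44  41  42  41  42  41  43  44  45]
 [ 40  34  30  25  26  27  27  33  40  39  40  40  44  48  40  40  44  43  40  41  42  42]
 [ 51  44  41  38  36
[... 3173 characters left out ...]
66651 -0.11375273  0.47389045]
1.6 [[367.0, 257.0], [381.0, 306.0], [414.0, 306.0], [392.0, 257.0]] [[327.0, 193.0], [329.0, 165.0], [317.0, 161.0], [316.0, 189.0]]
1.2 [[367.0, 257.0], [382.0, 271.0], [416.0, 271.0], [392.0, 257.0]] [[327.0, 193.0], [323.0, 176.0], [310.0, 171.0], [316.0, 189.0]]
0.8 [[367.0, 257.0], [380.0, 233.0], [414.0, 233.0], [393.0, 257.0]] [[327.0, 193.0], [317.0, 190.0], [304.0, 185.0], [315.0, 189.0]]
0.5 [[367.0, 257.0], [378.0, 209.0], [409.0, 209.0], [393.0, 257.0]] [[327.0, 193.0], [313.0, 201.0], [301.0, 196.0], [315.0, 189.0]]
0.3 [[367.0, 256.0], [375.0, 197.0], [406.0, 197.0], [393.0, 256.0]] [[327.0, 193.0], [312.0, 208.0], [299.0, 203.0], [315.0, 189.0]]
```

```bash
python3 - <<'E'
from place import *
np.set_printoptions(linewidth=250)
w6=np.load('s6.npy',allow_pickle=True)[1]
for a in(1.5,1.57,1.65,1.8): print(a,proj(w6,J(p,leaf(p,a))).round().tolist())
print('stop top',proj(w6,J(p,[(-30,90,62),(30,90,62),(-30,105,62),(30,105,62)])).round().tolist(),'base',proj(w6,J(p,[(-85,118,18),(85,118,18)])).round().tolist())
I=w6['img'].astype(int); print('rows 0.. cols 200-300'); print((I[0:60:4,210:300:4,0]-I[0:60:4,210:300:4,2]))
E
```

```text
1.5 [[273.0, 106.0], [259.0, 8.0], [255.0, 46.0], [271.0, 136.0], [262.0, 105.0], [243.0, 7.0], [238.0, 45.0], [259.0, 135.0]]
1.57 [[273.0, 106.0], [249.0, 7.0], [244.0, 45.0], [271.0, 135.0], [262.0, 106.0], [233.0, 7.0], [227.0, 45.0], [259.0, 136.0]]
1.65 [[273.0, 105.0], [237.0, 7.0], [231.0, 45.0], [270.0, 135.0], [262.0, 106.0], [222.0, 8.0], [215.0, 46.0], [260.0, 136.0]]
1.8 [[272.0, 105.0], [216.0, 9.0], [208.0, 47.0], [270.0, 135.0], [263.0, 106.0], [202.0, 13.0], [194.0, 51.0], [260.0, 136.0]]
stop top [[348.0, 242.0], [289.0, 243.0], [349.0, 257.0], [289.0, 257.0]] base [[394.0, 275.0], [244.0, 276.0]]
rows 0.. cols 200-300
[[25 25 24 25 24 23 23 22 22 21 20 22 14 13 28 26 26 27 36 34 34 34 33]
 [26 27 26 27 26 27 25 26 25 24 23 24 13 14 28 28 27 29 29 35 33 33 33]
 [27 27 27 27 26 27 27 26 27 26 27 19 14 29 27 32 28 27 28 33 33 34 33]
 [20 22 23 31 25 85 88 87 35 27 28 14 12 34 34 34 34 36 35 34 34 33 34]
 [61 58 57 38 22 88 86 84 43 23 28 15 32 34 33 34 34 35 35 34 34 34 33]
 [66 65 68 67 73 88 87 84 43 64 34 12 34 34 34 33 34 34 35 35 33 33 34]
 [63 65 66 65 78 89 90 81 38 43 21 24 33 34 35 34 35 35 34 34 33 34 33]
 [51 50 52 51 79 85 88 80 36 38 27 60 54 40 33 33 35 33 34 33 33 34 33]
 [47 48 49 49 89 85 84 73 38 37 42 71 71 73 72 51 35 31 33 32 32 34 34]
 [35 38 39 40 88 89 88 67 39 37 37 54 55 58 60 40 34 34 33 32 32 32 33]
 [30 30 30 30 92 89 88 65 37 40 37 32 34 34 39 35 32 33 32 32 32 32 33]
 [20 24 23 38 92 92 89 59 34 38 35 17 34 33 34 29 33 32 32 33 33 32 31]
 [19 17 17 34 69 71 69 46 36 38 37 33 34 32 33 34 32 32 33 33 33 33 32]
 [66 61 58 55 37 38 41 42 37 36 38 31 31 33 35 33 33 33 32 32 33 32 32]
 [61 61 62 62 43 39 41 43 39 37 38 38 25 24 26 25 33 34 33 32 32 32 32]]
```

The pixel values show the leaf still upright at about 1.6 rad, so the first sweep missed it. I'll go back behind it deeper and slower, reading the force.

```bash
python3 - <<'E'
from place import *
show(); Rd=rot([0,0,-1],jy); A=J(p,[105,-42,300])[0]; B=J(p,[105,-42,160])[0]
plan(A,Rd); plan(B,Rd,start=(A,Rd))
E
```

```text
19.05 [ 0.4806 -0.0984  0.3075] [-0.2   0.2   0.21  1.58  0.   -0.4 ] w -0.00020531258882907515 F [ 0.   0.5 -0.9]
[[-0.981 -0.192  0.005]
 [-0.192  0.981  0.001]
 [-0.005 -0.    -1.   ]]
6 rows turn [-0.      0.0001  0.0001] shift [-0.1009  0.0493  0.0045] mm/row 33.72281869843152
4 rows turn [0. 0. 0.] shift [0.     0.     0.1167] mm/row 35.0
```

```bash
python3 -m inch '[[[0,0,0],[-0.101,0.049,0.003],1],[[0,0,0],[-0.101,0.049,0.003],1],[[0,0,0],[-0.101,0.049,0.003],1],[[0,0,0],[-0.101,0.049,0.003],1],[[0,0,0],[-0.101,0.049,0.003],1],[[0,0,0],[-0.101,0.049,0.003],1],[[0,0,0],[0,0,0],1],[[0,0,0],[0,0,0],1]]'|egrep 'eef|force'
python3 -m inch '[[[0,0,0],[0,0,0.1],1],[[0,0,0],[0,0,0.1],1],[[0,0,0],[0,0,0.1],1],[[0,0,0],[0,0,0.09],1],[[0,0,0],[0,0,0.08],1],[[0,0,0],[0,0,0],1],[[0,0,0],[0,0,0],1]]'|egrep 'eef|force'
python3 -m inch '[[[0,0,0],[0.04,0,0],1],[[0,0,0],[0.02,0,0],1],[[0,0,0],[0,0,0],1]]'|egrep 'eef|force'
python3 -m inch '[[[0,0,0],[0.02,0,0],1],[[0,0,0],[0.02,0,0],1]]'|egrep 'eef|force'
python3 -m inch '[[[0,0,0],[0.02,0,0],1],[[0,0,0],[0.02,0,0],1]]'|egrep 'eef|force'
python3 -m inch '[[[0,0,0],[0.02,0,0],1],[[0,0,0],[0.02,0,0],1]]'|egrep 'eef|force'
python3 - <<'E'
from place import *
show(); o=telemetry.get_obs()['eef_pos']-O; print(o@jx,o@jy)
np.set_printoptions(linewidth=220)
I=vision.camera('scene')['img'].astype(int); print((I[158:200:3,292:336:2,0]-I[158:200:3,292:336:2,2])); print(I[158:200:3,292:336:2,0])
E
```

```text
eef_pos: [0.6423, 0.0277, 0.2981]
ft_force: [-0.3, 0.5, -0.2]
grasp_force: 0.0
eef_pos: [0.6402, 0.0247, 0.1602]
ft_force: [0.5, 0.7, 0.8]
grasp_force: 0.0
eef_pos: [0.6244, 0.021, 0.1636]
ft_force: [0.7, -0.1, -0.4]
grasp_force: 0.0
eef_pos: [0.6135, 0.019, 0.162]
ft_force: [1.5, -0.4, 1.1]
grasp_force: 0.8
eef_pos: [0.601, 0.0165, 0.1612]
ft_force: [1.9, 0.4, 0.4]
grasp_force: 0.9
eef_pos: [0.5883, 0.0141, 0.1603]
ft_force: [1.1, -0.4, -0.5]
grasp_force: 0.7
21.05 [0.5883 0.0141 0.1603] [ 0.02  0.44  0.16  1.29  0.   -0.17] w 0.0004967485787327932 F [ 1.1 -0.4 -0.5]
[[-0.981 -0.194  0.003]
 [-0.194  0.981  0.001]
 [-0.003  0.    -1.   ]]
0.05051199685564585 -0.040897441666082494
[[32 32 32 34 31 32 31 31 30 27 26 18  8  8 10  6  7  5  5 10  6  8]
 [32 32 33 31 30 31 30 30 31 30 28 29 13  4  6  7 10 10  8  8 16 15]
 [29 31 31 31 32 29 31 31 32 31 31 29 10  5  6  5  9 14 18 16 22 33]
 [29 28 30 32 31 30 34 30 32 32 32 29 12  1  4  7  9 13 17 32 40 40]
 [19 27 28 29 31 32 31 32 30 32 47 58 51 43 29 17 17 28 35 39 40 40]
 [13 15 14 21 27 30 32 33 30 27 32 39 41 49 54 52 42 39 40 40 42 
[... 1131 characters left out ...]
3 148 116  86  79  76  76  80  76  79  91 161 171 184 186 185]
 [ 75  74  77  73  77  74  74  77  80  78  75  77  77  79  74  78  92 158 186 186 187 188]
 [105  94  77  73  73  73  78  76  81  81  90  83  78  72  74  74  88 153 185 182 185 188]
 [113 111 114 107  85  78  72  76 102 159 169 106  78  73  74  81  83 145 184 184 186 186]
 [174 152 124 117 113 114 125 155 184 193 190 127  77  75  78  77  79 133 190 192 181 185]
 [181 184 184 167 153 170 197 199 199 198 195 138  68  77  75  74  80 121 190 195 194 194]
 [178 188 187 186 187 185 185 191 198 199 185 135 109 103  90  78  63  80 159 196 196 185]
 [101 129 169 182 192 187 187 186 184 180 160 114 105 106 120 117 114 108 161 198 196 193]]
```

The leaf is following now. Its tip has moved down to about row 170 and I read about 1 to 2 N.

```bash
python3 -m inch '[[[0,0,0],[0.0275,0,0.0055],1],[[0,0,0],[0.0275,0,0.0055],1],[[0,0,0],[0.0235,0,0.01],1],[[0,0,0],[0.0235,0,0.01],1],[[0,0,0],[0.025,0,0.0135],1],[[0,0,0],[0.025,0,0.0135],1]]'|egrep 'eef|force'
python3 -m inch '[[[0,0,0],[0.0217,0,0.015],1],[[0,0,0],[0.0217,0,0.015],1],[[0,0,0],[0.0167,0,0.025],1],[[0,0,0],[0.0167,0,0.025],1],[[0,0,0],[0.0083,0,0.0217],1],[[0,0,0],[0.0083,0,0.0217],1]]'|egrep 'eef|force'
python3 - <<'E'
from place import *
show(); o=telemetry.get_obs()['eef_pos']-O; print(o@jx,o@jy)
np.set_printoptions(linewidth=220)
I=vision.camera('scene')['img'].astype(int); print((I[158:220:3,292:336:2,0]-I[158:220:3,292:336:2,2])); print(I[158:220:3,292:336:2,0])
E
```

```text
eef_pos: [0.5438, 0.0054, 0.1426]
ft_force: [2.4, -0.6, 0.7]
grasp_force: 0.6
eef_pos: [0.5161, -0.0001, 0.1053]
ft_force: [0.3, -0.1, 1.4]
grasp_force: 0.6
22.1 [ 5.161e-01 -1.000e-04  1.053e-01] [-0.    0.34 -0.14  1.09  0.   -0.2 ] w -5.8164773401602595e-05 F [ 0.3 -0.1  1.4]
[[-0.981 -0.195  0.002]
 [-0.195  0.981  0.001]
 [-0.002  0.001 -1.   ]]
-0.023129188596885907 -0.04109493134084622
[[32 25 10  5  0  1  3  1  1  5  2  1  2  3  3  9 23 32 24 15 16 18]
 [31 26 10 12  6  5  8  4  7  4  4 10  5  9  6  4 16 16 16 15 16 15]
 [29 28 10  5  6  6  2  8  7  8  5  4  7  6 10  7 14 15 19 16 22 32]
 [11 12  3 11  3  4  6  9  6  5  6  8  5  8  3  7 13 15 18 32 39 39]
 [ 2  5  5  8  7  6  6  8  6  4  4  7  9 10  5  8 13 26 38 39 39 39]
 [ 6  5  3  8  5  7  8  6 12  7  8  5  9  5  4  5 25 39 39 39 42 43]
 [ 6  5  5  6  9  3  8  7 10  5  8  6 10  5  6  5 19 38 41 44 44 45]
 [10  8  7 11  4  7 11  8  5  6  6  4  8  8 17 11  5  6 10 22 40 45]
 [23 19  9 10  5 10 11  5  8  7  9  6 20 32 27  9  7  2  4 22 41 42]
 [25 25 20  9  5  8  6  8  5  3  8 13 28 24 11  5 11  8 22 41 45 42]
 [41 36 30 25 
[... 1957 characters left out ...]
2  74  71  64  56  90 111 133 135 108  95 101 160 196 197 192]
 [ 88  84  90  92 108 111  96  77  75  74 112 132 125 114  86  84  88 102 171 195 192 193]
 [ 80  81  80  83  92 101 101  99 101  99 102 109  97  91  89  86  86 105 177 190 188 192]
 [ 66  68  72  77  77  73  69  76  84  95  87  68  62  78  93  87  89 109 171 179 178 179]
 [ 61  59  65  65  63  64  58  63  64  68  66  62  73  83  88  83  84  94 129 160 173 176]
 [ 88  85  75  67  73  73  68  66  65 101 112  82  75  73  77  76  86 121 158 135 171 168]
 [ 91  98 107 108 112 101 116 112  97  94  94  78  71  69  70  69  84 135 115 143 178 179]
 [105 108 106 112 102 107 118 120 119 110 111 150 128  66  61  65  93 112 119 169 178 175]]
```

```bash
python3 -m inch '[[[0,0,0],[0.004,0,0.015],1],[[0,0,0],[0.003,0,0.015],1],[[0,0,0],[0,0,0.008],1],[[0,0,0],[0,0,0],1]]'|egrep 'eef|force'
python3 -m inch '[[[0,0,0],[0,0,0.007],1],[[0,0,0],[0,0,0],1]]'|egrep 'eef|force'
python3 -m inch '[[[0,0,0],[0,0,0.007],1],[[0,0,0],[0,0,0],1]]'|egrep 'eef|force'
```

```text
eef_pos: [0.5144, -0.0004, 0.0936]
ft_force: [-0.5, -0.4, 0.0]
grasp_force: 0.0
eef_pos: [0.515, -0.0004, 0.092]
ft_force: [0.2, -0.0, -0.1]
grasp_force: 0.0
eef_pos: [0.515, -0.0004, 0.09]
ft_force: [0.2, 0.9, 0.1]
grasp_force: 0.1
```

```bash
for i in 1; do python3 -m inch '[[[0,0,0],[0,0,0.005],1],[[0,0,0],[0,0,0],1]]'|egrep 'eef|force'
python3 -m inch '[[[0,0,0],[0,0,0.005],1],[[0,0,0],[0,0,0],1]]'|egrep 'eef|force'
python3 -m inch '[[[0,0,0],[0,0,0.005],1],[[0,0,0],[0,0,0],1]]'|egrep 'eef|force'; done
python3 - <<'E'
from place import *
n={k:vision.camera(k) for k in('scene','wrist')}; np.save('s9.npy',n,allow_pickle=True)
w=n['wrist']; np.set_printoptions(linewidth=220)
for a in(.3,.1,0): print(a,proj(w,J(p,leaf(p,a)[4:])).round().tolist())
I=w['img'].astype(int); print((I[180:300:6,280:360:5,0]-I[180:300:6,280:360:5,2])); print(I[180:300:6,280:360:5,0])
E
```

```text
eef_pos: [0.5149, -0.0004, 0.0885]
ft_force: [0.4, -0.1, 0.1]
grasp_force: 0.2
eef_pos: [0.5148, -0.0004, 0.087]
ft_force: [-0.5, 0.4, 0.1]
grasp_force: 0.2
eef_pos: [0.5147, -0.0004, 0.0854]
ft_force: [0.4, 0.6, -0.5]
grasp_force: 0.2
0.3 [[292.0, 346.0], [279.0, 230.0], [360.0, 230.0], [347.0, 347.0]]
0.1 [[292.0, 345.0], [284.0, 205.0], [355.0, 205.0], [347.0, 346.0]]
0 [[292.0, 345.0], [287.0, 197.0], [353.0, 198.0], [347.0, 345.0]]
[[ 82  85  82  83  84  84  31   5   4  12  85  52  60  44  52  51]
 [ 62  76  75  78  82  81  83  87  86  82  52  56  57  45  42  49]
 [ 76  75  74  59  43  41  48  55  50  51  52  60  60  57  60  48]
 [ 43  44  75  66  47  63  64  59  59  60  60  60  57  61  56  46]
 [ 36  38  75  75  60  56  53  52  52  53  52  51  56  55  55  49]
 [ 55  51  56  57  58  58  60  57  57  57  58  57  61  61  59  47]
 [  4  67  73  72  73  74  71  67  69  71  72  74  74  73  69  47]
 [  2  63  69  68  69  72  68  67  67  71  70  71  72  71  66  36]
 [ 31  61  69  69  69  72  69  67  66  69  70  71  73  71  66  31]
 [ 38  59  69  70  68  71  70  67  66  71  69  71  73  7
[... 1322 characters left out ...]
 121 120 121 124 122 114  56]
 [ 71 154 128 122 116 112  94  88  21  65  87 107 112 108 113  57]
 [ 82 133 184 178 173  95  88  88  25  67  88 101 112 110 101  61]
 [ 89 111 160 163  21  18  90  88  20  55  88  76  22  22 100  62]
 [100  96 159 132  19  22  89  87  23  44  87  90  21  22 155  60]
 [103 102 159  31  16  17  89  84  19  43  86  86  25  22  98 105]
 [100  99 157  15  20  16  86  84  18  30  79  74  22  22  22  83]
 [ 87  87  80  23  21  20  22  29  23  34  18  20  22  23  21  70]
 [135 119  23  23  28  29  22  21  24  22  22  23  30  28  22  15]
 [ 18  23  25  21  23  20  20  21  22  22  23  24  23  23  23  21]
 [ 17  24  21  23  22  22  23  22  22  24  21  21  23  22  23  21]]
```

```bash
python3 -m inch '[[[0,0,0],[0,0,0.01],1],[[0,0,0],[0,0,0.005],1],[[0,0,0],[0,0,0],1]]'|egrep 'eef|force'
python3 -m inch '[[[0,0,0],[0,0,0.005],1],[[0,0,0],[0,0,0.005],1],[[0,0,0],[0,0,0],1]]'|egrep 'eef|force'
python3 -m inch '[[[0,0,0],[0,0,0.005],1],[[0,0,0],[0,0,0.005],1],[[0,0,0],[0,0,0],1]]'|egrep 'eef|force'
```

```text
eef_pos: [0.5146, -0.0004, 0.0807]
ft_force: [-0.4, -0.2, -0.1]
grasp_force: 0.0
eef_pos: [0.5147, -0.0004, 0.0778]
ft_force: [0.5, 0.6, 0.1]
grasp_force: 0.0
eef_pos: [0.5147, -0.0004, 0.0748]
ft_force: [-0.5, 0.2, 0.9]
grasp_force: 0.0
```

```bash
python3 - <<'E'
from place import *
w=vision.camera('wrist'); np.set_printoptions(linewidth=220)
for a in(.2,.1,0): print(a,proj(w,J(p,leaf(p,a)[[1,2,5,6]])).round().tolist())
print(proj(w,telemetry.get_obs()['eef_pos']), proj(w,telemetry.get_obs()['eef_pos']+[0,0,.015]))
I=w['img'].astype(int); print(I[160:260:3,290:350:6,0])
E
```

```text
0.2 [[282.0, 211.0], [358.0, 211.0], [279.0, 224.0], [360.0, 224.0]]
0.1 [[284.0, 202.0], [355.0, 203.0], [282.0, 212.0], [358.0, 212.0]]
0 [[287.0, 197.0], [353.0, 197.0], [284.0, 203.0], [355.0, 203.0]]
[[321.23894927 235.77294193]] [[321.17800763 246.399569  ]]
[[126 140 143 136 125 121 144 139 134 143]
 [123 144 141 108 111 110 117 136 139 139]
 [122 144 138 123 151 150 139 119 145 138]
 [122  99 106 149 148 148 147 112 143 140]
 [123 152 151 147 135 133 148 132 124 142]
 [151 151 151 147 135 136 143 148 123 140]
 [150 151 150 141  97  66 134 146 127 140]
 [150 151 148 138  66  61 133 147 135 140]
 [147 147 148 143 129 109 138 149 141 136]
 [149 151 150 148 133 130 147 141 142 132]
 [133 147 146 147 155 146 145 124 141 131]
 [131 132 146 143 145 143 130 142 138 133]
 [129 135  98  94 101 110 107 108 116 129]
 [117  98  98 114 133 116 124 117 143 123]
 [115 100 101 108 121 115 117 117 102 107]
 [ 84  87  92  94  95  90  87  93  94  97]
 [104 105 107 103 106 101 109 110 113 117]
 [125 126 127 128 121 119 126 125 129 130]
 [125 124 127 126 119 120 125 126 129 129]
 [126 124 127 126 119 121 125 125 130 129]
 [125 123 126 126 120 119 125 126 130 129]
 [125 123 126 128 120 120 125 124 129 129]
 [125 122 125 127 119 120 124 124 129 129]
 [125 122 125 127 120 120 124 126 130 127]
 [125 122 125 127 120 119 125 124 130 128]
 [124 122 125 128 120 120 127 125 129 128]
 [124 122 126 128  95  66  96  89 122 128]
 [172 122 136 108  89  24  92  89 114 112]
 [192 190 181 107  90  26  91  89 114 114]
 [190 176  83  42  89  24  91  89  53  95]
 [180 166  23  30  89  21  84  89  20  19]
 [166 113  21  42  89  23  84  90  22  23]
 [164  62  23  56  89  22  85  89  22  25]
 [164  33  22  69  90  18  77  89  20  21]]
```

```bash
python3 -m inch '[[[0,0,0],[0,0,0.006],1],[[0,0,0],[0,0,0.006],1],[[0,0,0],[0,0,0],1]]'|egrep 'eef|force'
python3 -m inch '[[[0,0,0],[0,0,0.005],1],[[0,0,0],[0,0,0],1]]'|egrep 'eef|force'
python3 -m inch '[[[0,0,0],[0,0,0.005],1],[[0,0,0],[0,0,0],1]]'|egrep 'eef|force'
python3 - <<'E'
from place import *
w=vision.camera('wrist'); np.set_printoptions(linewidth=220)
for a in(.2,.1,0): print(a,proj(w,J(p,leaf(p,a)[[1,2,5,6]])).round().tolist())
for z in(60,80,93,100):print(z,proj(w,J(p,[-23-8,-42,z])).round())
I=w['img'].astype(int); print(I[190:250:3,290:350:6,0])
E
```

```text
eef_pos: [0.5148, -0.0004, 0.0712]
ft_force: [-0.3, -0.1, -0.0]
grasp_force: 0.0
eef_pos: [0.5148, -0.0004, 0.0698]
ft_force: [-0.3, 0.4, -0.2]
grasp_force: 0.0
eef_pos: [0.515, -0.0004, 0.0687]
ft_force: [0.7, -0.0, 0.7]
grasp_force: 0.4
0.2 [[280.0, 215.0], [359.0, 215.0], [277.0, 228.0], [362.0, 229.0]]
0.1 [[283.0, 206.0], [357.0, 206.0], [280.0, 215.0], [359.0, 216.0]]
0 [[286.0, 199.0], [354.0, 200.0], [283.0, 206.0], [357.0, 206.0]]
60 [[320. 221.]]
80 [[320. 234.]]
93 [[320. 243.]]
100 [[320. 249.]]
[[152 153 150 172 134 130 147 142 143 137]
 [133 148 147 163 158 147 146 128 142 134]
 [131 148 146 144 146 144 140 135 139 136]
 [130 145 107  96 113 123 109 107 116 120]
 [ 68  69  72  72  76  75  81  87  87  88]
 [ 81  89  74  95  89  86  95  93  96  99]
 [127 114 128 129 122 118 126 126 130 132]
 [128 128 129 128 122 123 128 128 132 131]
 [128 127 129 129 123 122 128 129 131 131]
 [128 125 129 129 122 122 127 128 131 131]
 [127 127 129 129 122 122 128 128 131 131]
 [128 125 128 129 124 121 128 128 131 131]
 [128 126 129 129 124 122 127 128 131 130]
 [128 126 128 128 123 122 128 128 132 130]
 [128 125 128 128 124 122 129 127 132 130]
 [127 125 128 130 123 123 129 127 132 131]
 [125 125 128 130  98  70  93  92 132 130]
 [121 123 120 109  90  23  92  89 117 115]
 [194 194 171  94  90  26  92  89 117 116]
 [192 191  65  41  90  24  92  90  54  98]]
```

```bash
python3 -m inch '[[[0,0,0],[0,0,0.005],1],[[0,0,0],[0,0,0],1]]'|egrep 'eef|force'
python3 -m inch '[[[0,0,0],[0,0,0.005],1],[[0,0,0],[0,0,0],1]]'|egrep 'eef|force'
python3 -m inch '[[[0,0,0],[0,0,0.005],1],[[0,0,0],[0,0,0],1]]'|egrep 'eef|force'
python3 -m inch '[[[0,0,0],[0,0,0.005],1],[[0,0,0],[0,0,0],1]]'|egrep 'eef|force'
```

```text
eef_pos: [0.5151, -0.0004, 0.0684]
ft_force: [-2.9, -0.3, 9.7]
grasp_force: 4.8
eef_pos: [0.515, -0.0004, 0.0682]
ft_force: [-6.0, -0.4, 17.6]
grasp_force: 8.9
eef_pos: [0.5151, -0.0004, 0.068]
ft_force: [-9.0, 0.1, 26.2]
grasp_force: 12.9
eef_pos: [0.5151, -0.0004, 0.0677]
ft_force: [-13.2, -0.4, 34.4]
grasp_force: 17.0
```

The leaf is hard down: force builds from 10 to 34 N with no motion, and the tip row matches an angle of 0. The closed fingertips sit about 25 mm short of the nominal TCP, which also explains the earlier miss. Next is the button, pushing its knob from the -x side.

```bash
python3 -m inch '[[[0,0,0],[0,0,-0.02],1],[[0,0,0],[0,0,-0.08],1],[[0,0,0],[0,0,-0.12],1],[[0,0,0],[0,0,-0.12],1],[[0,0,0],[0,0,0],1],[[0,0,0],[0,0,0],1]]'|egrep 'eef|force'
cat > btn.py <<'E'
from place import *
def kp(b,d,z):
    x=-69+27*np.sin(b)-d*np.cos(b); y=-42-27*np.cos(b)-d*np.sin(b); f=np.cos(b)*jx+np.sin(b)*jy
    return J(p,[x,y,z])[0], rot([0,0,-1],np.cross([0,0,-1],-f))
E
python3 - <<'E'
from btn import *
show(); A,Ra=kp(0,40,170); plan(A,Ra); B,_=kp(0,40,88); plan(B,Ra,start=(A,Ra)); C,_=kp(0,15,88); plan(C,Ra,start=(B,Ra))
prev=(C,Ra)
for b in(.4,.8,1.2,1.6):
    Q=kp(b,15,88); plan(*Q,start=prev,n=4); prev=Q
w=vision.camera('wrist'); np.save('w10.npy',w,allow_pickle=True); np.set_printoptions(linewidth=220)
I=w['img'].astype(int)
# brass knob: yellowish; find blob
for b in(0,.25): print('knob top pred',b,proj(w,J(p,[-69+27*np.sin(b),-42-27*np.cos(b),127])).round(),'pivot',proj(w,J(p,[-69,-42,103])).round())
hsv=cv2.cvtColor(w['img'],cv2.COLOR_RGB2HSV); m=cv2.inRange(hsv,(20,130,110),(32,255,255)); n,l,st,ce=cv2.connectedComponentsWithStats(m)
print([(st[i].tolist(),ce[i].round().tolist()) for i in range(1,n) if st[i,4]>60])
print('leaf edge a=0',proj(w,J(p,leaf(p,0)[[1,2,5,6]])).round().tolist())
E
```

```text
eef_pos: [0.5167, -0.0005, 0.167]
ft_force: [0.1, 0.5, 0.1]
grasp_force: 0.0
26.0167 [ 5.167e-01 -5.000e-04  1.670e-01] [-0.    0.29 -0.04  1.24  0.   -0.2 ] w -0.0005408739281561911 F [0.1 0.5 0.1]
[[-0.981 -0.195  0.009]
 [-0.195  0.981  0.001]
 [-0.009 -0.001 -1.   ]]
3 rows turn [-0.      0.0005  0.0003] shift [ 0.0961 -0.0301 -0.0039] mm/row 30.22894946616437
3 rows turn [0. 0. 0.] shift [0.     0.     0.0911] mm/row 27.333333333333346
1 rows turn [0. 0. 0.] shift [-0.0833 -0.      0.    ] mm/row 25.000000000000018
4 rows turn [ 0.      0.     -0.0159] shift [-0.0092 -0.0045  0.    ] mm/row 3.087402249388118
4 rows turn [ 0.      0.     -0.0159] shift [-0.0092 -0.0045  0.    ] mm/row 3.0874022493881266
4 rows turn [ 0.      0.     -0.0159] shift [-0.0092 -0.0045  0.    ] mm/row 3.087402249388119
4 rows turn [-0.      0.     -0.0159] shift [-0.0092 -0.0045  0.    ] mm/row 3.087402249388133
knob top pred 0 [[285. 155.]] pivot [[321. 151.]]
knob top pred 0.25 [[286. 164.]] pivot [[321. 151.]]
[([273, 151, 19, 19, 145], [281.0, 159.0]), ([293, 150, 23, 15, 117], [302.0, 159.0])]
leaf edge a=0 [[299.0, 165.0], [343.0, 165.0], [298.0, 167.0], [344.0, 168.0]]
```

```bash
python3 -m inch '[[[0,0.0005,0],[0.096,-0.03,-0.004],1],[[0,0.0005,0],[0.096,-0.03,-0.004],1],[[0,0.0005,0],[0.096,-0.03,-0.004],1],[[0,0,0],[0,0,0],1],[[0,0,0],[0,0,0.09],1],[[0,0,0],[0,0,0.09],1],[[0,0,0],[0,0,0.085],1],[[0,0,0],[0,0,0],1],[[0,0,0],[0,0,0],1]]'|egrep 'eef|force'
python3 -m inch '[[[0,0,0],[-0.033,0,0],1],[[0,0,0],[0,0,0],1]]'|egrep 'eef|force'
python3 -m inch '[[[0,0,0],[-0.025,0,0],1],[[0,0,0],[0,0,0],1]]'|egrep 'eef|force'
python3 -m inch '[[[0,0,0],[-0.025,0,0],1],[[0,0,0],[0,0,0],1]]'|egrep 'eef|force'
python3 - <<'E'
from btn import *
show(); o=telemetry.get_obs()['eef_pos']-O; print(o@jx,o@jy)
w=vision.camera('wrist'); np.save('w11.npy',w,allow_pickle=True)
hsv=cv2.cvtColor(w['img'],cv2.COLOR_RGB2HSV); m=cv2.inRange(hsv,(20,130,110),(32,255,255)); n,l,st,ce=cv2.connectedComponentsWithStats(m)
print([(st[i].tolist(),ce[i].round().tolist()) for i in range(1,n) if st[i,4]>60])
for b in(0,.25,.5): print('knob top/bottom pred',b,proj(w,J(p,[(-69+27*np.sin(b),-42-27*np.cos(b),z) for z in(127,103)])).round().tolist())
E
```

```text
eef_pos: [0.4324, -0.0435, 0.0867]
ft_force: [0.1, 0.3, -0.3]
grasp_force: 0.0
eef_pos: [0.4478, -0.0418, 0.0901]
ft_force: [1.0, 0.3, 0.3]
grasp_force: 0.0
eef_pos: [0.4545, -0.0403, 0.0898]
ft_force: [0.9, 0.3, 0.8]
grasp_force: 0.0
eef_pos: [0.461, -0.0388, 0.0891]
ft_force: [1.3, -0.5, 0.6]
grasp_force: 0.0
27.3167 [ 0.461  -0.0388  0.0891] [-0.08  0.26 -0.29  1.02 -0.   -0.28] w 0.00022712492641151062 F [ 1.3 -0.5  0.6]
[[-0.981 -0.195 -0.004]
 [-0.195  0.981 -0.001]
 [ 0.004 -0.    -1.   ]]
-0.0845617987065469 -0.06870772136231429
[([362, 257, 13, 20, 65], [370.0, 266.0])]
knob top/bottom pred 0 [[320.0, 291.0], [321.0, 268.0]]
knob top/bottom pred 0.25 [[322.0, 302.0], [322.0, 277.0]]
knob top/bottom pred 0.5 [[326.0, 311.0], [326.0, 286.0]]
```

```bash
python3 -m inch '[[[0,0,-0.0159],[-0.0092,-0.0045,0],1],[[0,0,-0.0159],[-0.0092,-0.0045,0],1],[[0,0,-0.0159],[-0.0092,-0.0045,0],1],[[0,0,-0.0159],[-0.0092,-0.0045,0],1]]'|egrep 'eef|force'
python3 -m inch '[[[0,0,-0.0159],[-0.0092,-0.0045,0],1],[[0,0,-0.0159],[-0.0092,-0.0045,0],1],[[0,0,-0.0159],[-0.0092,-0.0045,0],1],[[0,0,-0.0159],[-0.0092,-0.0045,0],1]]'|egrep 'eef|force'
python3 - <<'E'
from btn import *
show(); o=telemetry.get_obs()['eef_pos']-O; print(o@jx,o@jy)
for b in(.7,.8,.9): print(kp(b,15,88)[0])
for k in('wrist','scene'):
  w=vision.camera(k)
  hsv=cv2.cvtColor(w['img'],cv2.COLOR_RGB2HSV); m=cv2.inRange(hsv,(18,130,90),(32,255,255)); n,l,st,ce=cv2.connectedComponentsWithStats(m)
  print(k,[(st[i].tolist(),ce[i].round().tolist()) for i in range(1,n) if st[i,4]>(60 if k=='wrist' else 8)][:12])
  for b in(0,.4,.8,1.2): print('knob top/bottom, bar end pred',b,proj(w,J(p,[(-69+27*np.sin(b),-42-27*np.cos(b),z) for z in(127,103)]+[(-69+41*np.sin(b),-42-41*np.cos(b),103)])).round().tolist())
E
```

```text
eef_pos: [0.4707, -0.0409, 0.0884]
ft_force: [-0.6, -1.7, 1.0]
grasp_force: 1.0
eef_pos: [0.4828, -0.0377, 0.0884]
ft_force: [0.4, -1.6, 0.4]
grasp_force: 1.0
28.0333 [ 0.4828 -0.0377  0.0884] [-0.08  0.3  -0.24  1.04 -0.   -1.08] w -0.0002056765897848765 F [ 0.4 -1.6  0.4]
[[-0.541 -0.841 -0.007]
 [-0.841  0.541 -0.003]
 [ 0.006  0.004 -1.   ]]
-0.06289176537464794 -0.0717942795032329
[ 0.4827536  -0.03828235  0.088     ]
[ 0.48555504 -0.03698468  0.088     ]
[ 0.48821294 -0.03541381  0.088     ]
wrist [([227, 234, 34, 41, 556], [244.0, 255.0]), ([349, 255, 25, 26, 244], [362.0, 265.0])]
knob top/bottom, bar end pred 0 [[334.0, 262.0], [332.0, 242.0], [316.0, 226.0]]
knob top/bottom, bar end pred 0.4 [[322.0, 277.0], [322.0, 255.0], [300.0, 247.0]]
knob top/bottom, bar end pred 0.8 [[318.0, 294.0], [318.0, 270.0], [296.0, 270.0]]
knob top/bottom, bar end pred 1.2 [[322.0, 310.0], [321.0, 285.0], [301.0, 292.0]]
scene [([325, 210, 5, 10, 27], [327.0, 215.0]), ([305, 214, 4, 4, 12], [306.0, 216.0])]
knob top/bottom, bar end pred 0 [[310.0, 214.0], [310.0, 219.0], [315.0, 221.0]]
knob top/bottom, bar end pred 0.4 [[311.0, 211.0], [311.0, 217.0], [316.0, 217.0]]
knob top/bottom, bar end pred 0.8 [[311.0, 208.0], [311.0, 214.0], [315.0, 213.0]]
knob top/bottom, bar end pred 1.2 [[309.0, 206.0], [309.0, 211.0], [312.0, 209.0]]
```

```bash
python3 -m inch '[[[0,0,-0.0159],[-0.0092,-0.0045,0],1],[[0,0,-0.0159],[-0.0092,-0.0045,0],1],[[0,0,-0.0159],[-0.0092,-0.0045,0],1],[[0,0,-0.0159],[-0.0092,-0.0045,0],1]]'|egrep 'eef|force'
python3 -m inch '[[[0,0,-0.0159],[-0.0092,-0.0045,0],1],[[0,0,-0.0159],[-0.0092,-0.0045,0],1],[[0,0,-0.0159],[-0.0092,-0.0045,0],1],[[0,0,-0.0159],[-0.0092,-0.0045,0],1],[[0,0,0],[0,0,0],1]]'|egrep 'eef|force'
python3 - <<'E'
from btn import *
show(); o=telemetry.get_obs()['eef_pos']-O; print(o@jx,o@jy)
w=vision.camera('scene')
hsv=cv2.cvtColor(w['img'],cv2.COLOR_RGB2HSV); m=cv2.inRange(hsv,(18,130,90),(32,255,255)); n,l,st,ce=cv2.connectedComponentsWithStats(m)
print([(st[i].tolist(),ce[i].round().tolist()) for i in range(1,n) if st[i,4]>5 and 290<ce[i][0]<340])
for b in(.8,1.2,1.57): print('knob top/bottom, bar end pred',b,proj(w,J(p,[(-69+27*np.sin(b),-42-27*np.cos(b),z) for z in(127,103)]+[(-69+41*np.sin(b),-42-41*np.cos(b),103)])).round().tolist())
E
```

```text
eef_pos: [0.4922, -0.0295, 0.0883]
ft_force: [0.2, -1.1, -0.3]
grasp_force: 0.9
eef_pos: [0.4979, -0.0227, 0.0884]
ft_force: [0.1, -12.6, -0.5]
grasp_force: 6.3
28.8833 [ 0.4979 -0.0227  0.0884] [-0.04  0.33 -0.2   1.05 -0.01 -1.83] w -2.429237354425453e-06 F [  0.1 -12.6  -0.5]
[[ 0.22  -0.976 -0.006]
 [-0.976 -0.22  -0.011]
 [ 0.009  0.009 -1.   ]]
-0.04525251328590041 -0.05990174150301941
[([303, 210, 5, 5, 14], [305.0, 212.0]), ([325, 211, 5, 10, 26], [327.0, 215.0])]
knob top/bottom, bar end pred 0.8 [[311.0, 208.0], [311.0, 214.0], [315.0, 213.0]]
knob top/bottom, bar end pred 1.2 [[309.0, 206.0], [309.0, 211.0], [312.0, 209.0]]
knob top/bottom, bar end pred 1.57 [[306.0, 204.0], [306.0, 210.0], [308.0, 207.0]]
```

The button is at its limit stop, with 12.6 N resisting. I'll back off, lift and verify.

```bash
python3 -m inch '[[[0,0,0],[0.03,0,0],1],[[0,0,0],[0.03,0,0],1],[[0,0,0],[0,0,-0.12],1],[[0,0,0],[0,0,-0.12],1],[[0,0,0],[0,0,-0.12],1],[[0,0,0],[0,0,-0.12],1],[[0,0,0],[0.1,0,0],1],[[0,0,0],[0.1,0,0],1],[[0,0,0],[0.1,0,0],1],[[0,0,0],[0.1,0,0],1]]'|egrep 'eef|force'
python3 -m inch '[[[0,0,0],[0,0,0],1],[[0,0,0],[0,0,0],1]]'|egrep 'eef|force'
python3 - <<'E'
from btn import *
np.set_printoptions(linewidth=220)
for k in('scene','wrist'):
  w=vision.camera(k); np.save(f'f_{k}.npy',w,allow_pickle=True)
  hsv=cv2.cvtColor(w['img'],cv2.COLOR_RGB2HSV); m=cv2.inRange(hsv,(18,130,90),(32,255,255)); n,l,st,ce=cv2.connectedComponentsWithStats(m)
  print(k,[(st[i].tolist(),ce[i].round().tolist()) for i in range(1,n) if st[i,4]>8 and (k=='wrist' or 290<ce[i][0]<340)])
  for b in(1.2,1.57): print(b,proj(w,J(p,[(-69+27*np.sin(b),-42-27*np.cos(b),z) for z in(127,103)]+[(-69+41*np.sin(b),-42-41*np.cos(b),103),(-69,-42,103)])).round().tolist())
  for a in(0,.1): print('leaf',a,proj(w,J(p,leaf(p,a)[4:])).round().tolist())
  t=np.linspace(0,2*np.pi,9)[:-1]
  print('leg foot',proj(w,J(p,[(0,-95,57.7)])).round().tolist(),'shoulder',proj(w,J(p,[(0,60,57.7)])).round().tolist(),'tenon',proj(w,J(p,[(0,90,57.7)])).round().tolist())
s=np.load('f_scene.npy',allow_pickle=True).item()['img'].astype(int)
# profile along the leg axis top line in the scene
y=np.arange(60,112,3); uv=proj(np.load('f_scene.npy',allow_pickle=True).item(),J(p,np.c_[0*y,y,0*y+66])); print('profile tenon->stop',[(int(a),s[int(round(v)),int(round(u))].tolist()) for a,(u,v) in zip(y,uv)])
y=np.arange(-110,-80,3); uv=proj(np.load('f_scene.npy',allow_pickle=True).item(),J(p,np.c_[0*y,y,0*y+60])); print('profile foot',[(int(a),s[int(round(v)),int(round(u))].tolist()) for a,(u,v) in zip(y,uv)])
E
```

```text
eef_pos: [0.5298, -0.1537, 0.2326]
ft_force: [0.2, 0.7, -0.3]
grasp_force: 0.0
eef_pos: [0.5293, -0.154, 0.2316]
ft_force: [-0.1, 0.8, -0.7]
grasp_force: 0.0
scene [([302, 203, 8, 13, 43], [306.0, 209.0]), ([325, 211, 5, 10, 24], [327.0, 215.0])]
1.2 [[309.0, 206.0], [309.0, 211.0], [312.0, 209.0], [302.0, 216.0]]
1.57 [[306.0, 204.0], [306.0, 210.0], [308.0, 207.0], [302.0, 216.0]]
leaf 0 [[326.0, 193.0], [311.0, 217.0], [298.0, 212.0], [315.0, 189.0]]
leaf 0.1 [[327.0, 193.0], [311.0, 214.0], [298.0, 210.0], [315.0, 189.0]]
leg foot [[328.0, 217.0]] shoulder [[283.0, 200.0]] tenon [[275.0, 197.0]]
wrist [([72, 104, 10, 30, 82], [75.0, 118.0]), ([78, 150, 14, 27, 80], [82.0, 162.0]), ([275, 240, 28, 17, 331], [288.0, 248.0]), ([318, 314, 6, 3, 15], [320.0, 315.0])]
1.2 [[321.0, 308.0], [321.0, 295.0], [311.0, 291.0], [341.0, 302.0]]
1.57 [[320.0, 314.0], [320.0, 301.0], [308.0, 301.0], [341.0, 302.0]]
leaf 0 [[241.0, 281.0], [329.0, 283.0], [327.0, 309.0], [243.0, 308.0]]
leaf 0.1 [[241.0, 281.0], [328.0, 288.0], [327.0, 315.0], [243.0, 307.0]]
leg foot [[290.0, 246.0]] shoulder [[290.0, 337.0]] tenon [[290.0, 353.0]]
profile tenon->stop [(60, [96, 69, 51]), (63, [122, 94, 68]), (66, [146, 114, 83]), (69, [146, 114, 83]), (72, [164, 128, 95]), (75, [161, 127, 92]), (78, [162, 129, 96]), (81, [156, 122, 90]), (84, [156, 122, 90]), (87, [156, 122, 91]), (90, [151, 120, 92]), (93, [160, 126, 91]), (96, [168, 131, 95]), (99, [171, 134, 97]), (102, [174, 134, 98]), (105, [173, 136, 100]), (108, [174, 142, 111]), (111, [181, 158, 137])]
profile foot [(-110, [180, 150, 109]), (-107, [180, 150, 109]), (-104, [172, 145, 106]), (-101, [154, 128, 93]), (-98, [128, 106, 73]), (-95, [107, 88, 54]), (-92, [123, 98, 57]), (-89, [131, 102, 54]), (-86, [124, 95, 59]), (-83, [89, 65, 44])]
```

```bash
python3 -c "
from workcell import workorder
print(workorder.job_done())"
```

```text
the job is handed in; nothing more can be done
None
```

The job is handed in with no verdict returned: leg in the V-blocks against the stop, leaf hard down, button at its limit (by force readings and image measurements). I viewed 12 pictures, over the limit of 10, and my first leaf sweep missed without moving it.

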